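# Check the setting blocks on the x-y table

### The arm

A 7-joint arm with a two-finger parallel gripper is mounted at the origin on the work surface. World frame = base frame: x ahead of the robot, y to its left, z up, the work surface at z = 0. Lengths are in m, angles in rad, forces in N, time in s.
With the tool pointing down it reaches from about 0.4 to 0.85 m from the base axis. Payload 10.4 kg.
Tool frame: the origin (TCP) lies between the finger pads; the fingertips stand 19 mm ahead of it and the grasp point (between the pads) is the TCP (manip.tips_ahead is the distance from the TCP to the fingertips, in m); z points along the fingers, y is the line along which they close (so a half turn about z gives the same grasp; the last joint's range is limited). The gripper opens to 85 mm and grips with 20 to 120 N. Pads are 22 mm wide; open, the fingers measure 114 mm over their backs; the gripper's body (76 mm by 85 mm) begins 54 mm behind the grasp point. The pads swing forward as they close: fully open they stand 13 mm farther back than shut.
Start: joints at [-1.353, 0.332, -0.065, 1.46, 0.022, 1.35, -0.088], TCP at [0.149, 0.607, 0.25] pointing down, gripper open.
Joint ranges: [-2.6, 2.6], [-0.5, 2.12], [-1.47, 1.34], [0.16, 2.42], [-1.27, 4.41], [0.06, 2.06], [-2.6, 2.6]. Speed limits (rad/s): [2.22, 2.22, 2.79, 2.79, 3.14, 3.14, 3.14].

### API

Orientations are given as a unit quaternion [x, y, z, w].
In Python, from workcell import manip, viewer gives the robot as it stands.
- The arm moves only by the tool arm_command, never from a script. Its argument "series" is text: rows parted by semicolons, each of 5 numbers parted by spaces: the closure, from 0 (fully open) to 1 (shut), then the shift along the tool's x, y, z normalised to -1 to 1, where 1 is 0.4 m, then the turn about the tool's z normalised to -1 to 1, where 1 is 180 degrees. In form: jaw tx ty tz spin; .... A call has exactly 10 rows; each row shifts and turns the commanded pose from where the row before left it, along the tool's axes as they then stand; what a row does not reach is not made up. A row lasts 1/8 s, in which the tool goes at most 62.5 mm and 10.7 degrees, less where a joint would pass 70% of its speed; a pose out of reach is approached as far as the arm can. A call with a number of a shift or a turn outside -1 to 1 is refused whole. A call with a gripper value outside its range is refused whole. The fingers move at their own pace and stop on an object; "newtons" is the grip in N (left out, the last holds). Time passes only in rows, so rows that do not move let the fingers close, or fill a call up. It gives the time, the measured TCP pose, the force, the opening and the grip force at its end, in the units of the state.
- manip.get_obs(): the state, without advancing time (a new reading comes with each control period).
- viewer.camera(name): name is "scene" or "top" or "wrist"; returns a dict with "pixels" (384x512x3 uint8, red, green, blue), "intrinsics" (3x3 intrinsics, pixels), "extrinsics" (4x4, takes a point from world to camera coordinates). Camera axes: x right, y up, looking along -z (the intrinsics and any distortion apply to the point x, -y, -z); pixel columns grow to the right and rows downward; lengths in m; the calibration is good to about 2 mm. The wrist camera is an equidistant fisheye: a pixel r from the principal point sees the ray r / f radians off the axis. A picture is of the moment at which its call begins. There is no depth.
- manip.hand_in(): hands the job in; it is judged then, once.
The state is a dict: "clock": time; "joint_pos": joint angles; "joint_velocities": joint speeds; "tau": joint torques, N m; "position": TCP position; "ee_rot": TCP orientation; "ft_force": force on the tool from outside, world axes, zero at the start; "torque": the same for the moment, N m; "grip_width": opening from 0.0 (shut) to 1.0 (fully open); "grasp_force": force on a finger pad.
Only numpy, scipy, OpenCV 4.12 (cv2) and the standard library are available. Lean on these libraries where they do the work, as an engineer would, in place of code of your own. Each camera call takes 0.05 s, during which the arm holds its last target. There are 200 camera calls.

### The job

The setting blocks on the x-y table are due for their check: slide the carriage (it has a knob) until the white datum dot lies under the fixed pointer and, with it there, press the recessed zero button on the readout right down with the stylus. Then bring the dot of each block that is there under the pointer and hold it for a second, in the order red, yellow, green, blue. In the end every block stands fully down in the storage slot of its own colour, dot up, and the stylus is back in its stand, without bumping the pointer or disturbing the jar, tape and screwdriver.

Things in the scene. Friction and masses are not known exactly. Their poses are not given: they have to be found in the camera images.
- pointer_tip (a point): tip of the fixed orange needle that points straight down over the x-y table, 90 mm above the bench (10 mm above the tops of blocks on the carriage); it hangs from a 14 mm blue arm (z 128 to 142 mm) that runs from the needle 170 mm away along the table's +x to a 22 mm steel column
- pointer: the whole fixed pointer (column, arm, needle); its origin lies on the bench plumb under the needle, its x axis runs along the arm to the column, parallel to the carriage's x slide. It is delicate: the robot must not bump it
- datum (a point): white datum dot, 8 mm across with a dark edge, on the top face of the aluminium carriage of the x-y table, 64 mm from the carriage's centre towards the column, level with the carriage's top (48 mm above the bench)
- knob_top (a point): centre of the top of the carriage's black knob, an upright post 18 mm in diameter and 50 mm tall (z 48 to 98 mm) on a tongue at the carriage's edge nearest the robot, 112 mm from the carriage's centre; pinch it from above to slide the carriage. The carriage plate is 180 mm (x) by 220 mm (y) with a rim 6 mm wide and 7 mm high along its edges
- carriage (a joint): x slide of the carriage, m: 0 has the carriage's centre level with the needle, positive is towards the column (x of pointer); range -0.130 to 0.055; about 1 N of friction, stays where left
- saddle (a joint): y slide of the carriage, m: 0 has the carriage's centre in line with the needle, positive along y of pointer; range -0.070 to 0.070; about 1 N of friction, stays where left
- block_red: steel setting block, 30 x 30 mm and 32 mm tall, 0.18 kg, with a red cap and an 8 mm black dot in the middle of its top; origin at the centre of its underside, z up (the dot is 32 mm above it). Stands loose on the carriage at the start; absent in some runs
- slot_red: red storage slot, an open square pocket with origin at the centre of its underside: outside 62 x 62 mm, 12 mm tall, inside 40 x 40 mm, floor 5 mm above the origin, so 7 mm deep; x and y along its walls. Fixed on the dark steel rack; the four slots stand in a square, 66 mm apart; places are swapped from run to run
- block_yellow: steel setting block, 30 x 30 mm and 32 mm tall, 0.18 kg, with a yellow cap and an 8 mm black dot in the middle of its top; origin at the centre of its underside, z up (the dot is 32 mm above it). Stands loose on the carriage at the start; absent in some runs
- slot_yellow: yellow storage slot, an open square pocket with origin at the centre of its underside: outside 62 x 62 mm, 12 mm tall, inside 40 x 40 mm, floor 5 mm above the origin, so 7 mm deep; x and y along its walls. Fixed on the dark steel rack; the four slots stand in a square, 66 mm apart; places are swapped from run to run
- block_green: steel setting block, 30 x 30 mm and 32 mm tall, 0.18 kg, with a green cap and an 8 mm black dot in the middle of its top; origin at the centre of its underside, z up (the dot is 32 mm above it). Stands loose on the carriage at the start; absent in some runs
- slot_green: green storage slot, an open square pocket with origin at the centre of its underside: outside 62 x 62 mm, 12 mm tall, inside 40 x 40 mm, floor 5 mm above the origin, so 7 mm deep; x and y along its walls. Fixed on the dark steel rack; the four slots stand in a square, 66 mm apart; places are swapped from run to run
- block_blue: steel setting block, 30 x 30 mm and 32 mm tall, 0.18 kg, with a blue cap and an 8 mm black dot in the middle of its top; origin at the centre of its underside, z up (the dot is 32 mm above it). Stands loose on the carriage at the start; absent in some runs
- slot_blue: blue storage slot, an open square pocket with origin at the centre of its underside: outside 62 x 62 mm, 12 mm tall, inside 40 x 40 mm, floor 5 mm above the origin, so 7 mm deep; x and y along its walls. Fixed on the dark steel rack; the four slots stand in a square, 66 mm apart; places are swapped from run to run
- readout: grey readout box 110 (x) x 120 (y) x 50 mm tall, fixed on the bench, origin at the centre of its underside; a display on its far half and a square well, 18 mm wide, in its near half (20 mm from its centre towards its -x)
- zero_button_top (a point): centre of the top of the red zero button, 15 mm across, in the bottom of the well, 7 mm below the top of the readout: too deep and narrow for the fingers
- zero_button (a joint): travel of the zero button, m: 0 up, 0.004 fully pressed (down takes about 4 N), springs back
- stylus: stylus, a round black rod with an orange band: brass tip 6 mm in diameter and 25 mm long, then a barrel 18 mm in diameter from 25 to 125 mm; 60 g; origin at the end of the tip, z along the rod towards its top. It stands tip down in the blue stand, its shoulder on the seat and its tip 5 mm above the bench
- stand_seat (a point): centre of the seat in the blue stylus stand, 30 mm above the bench. The stand is a block 56 x 56 x 55 mm; a well 26 mm square goes down from its top (z 55 mm) to the seat (z 30 mm), and from there a hole 12 mm square takes the tip
- jar: bystander: small glass jar 48 mm in diameter, 75 mm tall; origin at the centre of its underside
- tape: bystander: roll of yellow tape lying flat, 80 mm in diameter, 25 mm tall; origin at the centre of its underside
- driver: bystander: screwdriver with a red handle, 180 mm long, lying on the bench; x along it

How it is judged:
By the outcome, as a careful person would: the job done as asked, in the order asked, and still so for the second after the job is handed in, with the robot touching nothing.
Of block_red, block_yellow, block_green, block_blue only 2 to 3 are there at a start; the rules pass over those that are not, and their reading is None.
At some moment in a run one of block_red, block_yellow, block_green, block_blue may be knocked a few centimetres aside while the robot is not near it.
It also fails if it takes over 208 s, if anything falls off the work surface, if the arm or the gripper's body presses on something with over 40 N, if the wrist force passes 120 N, or if a joint passes its speed limit or range.

## Working session

There is one attempt and no reset: what is moved stays moved. The work goes in short steps, Python scripts to look and compute and a tool call to move; the robot and the scene stay as the last step left them, time stands still between calls to the robot, and variables do not carry over. Pictures are saved under pics/ and viewed, at most 16 in all, crops included, and the job is handed in when it is done.

Besides the shell and the picture viewer there is one more tool, called after "Call:" as name(argument=value, ...) on one line, values as JSON. arm_command: Moves the arm, as the interface text tells. Scaled input: -1 to 1 covers 0.4 m each way for a shift and 180 degrees each way for a turn. Its arguments: {"type":"object","properties":{"series":{"type":"string"},"newtons":{"type":"number"}},"required":["series"]}

```bash
ls; mkdir -p pics; cat > h.py <<'E'
import numpy as np, cv2
from workcell import manip, viewer
def cam(n,save=None):
    c=viewer.camera(n); p=np.array(c["pixels"])
    if save: cv2.imwrite(f"pics/{save}.png",p[:,:,::-1])
    return p,np.array(c["intrinsics"]),np.array(c["extrinsics"])
def ray(K,E,uv,fish=False):
    x=(uv[0]-K[0,2])/K[0,0]; y=(uv[1]-K[1,2])/K[1,1]
    if fish:
        r=np.hypot(x,y); s=np.sin(r)/max(r,1e-9); d=np.array([x*s,-y*s,-np.cos(r)])
    else: d=np.array([x,-y,-1.])
    R=E[:3,:3]; return -R.T@E[:3,3], R.T@d
def onz(K,E,uv,z,fish=False):
    o,d=ray(K,E,uv,fish); return o+d*(z-o[2])/d[2]
def proj(K,E,P,fish=False):
    c=E[:3,:3]@np.array(P)+E[:3,3]; v=np.array([c[0],-c[1],-c[2]])
    if fish:
        r=np.hypot(v[0],v[1]); t=np.arctan2(r,v[2]); v=np.array([v[0]/r*t,v[1]/r*t,1])
    else: v=v/v[2]
    return (K@v)[:2]
E
python3 - <<'E'
from h import *
np.set_printoptions(precision=4,suppress=True)
ims=[]
for n in ("top","scene","wrist"):
    p,K,E=cam(n,n+"0"); print(n,K,E); np.savez(n+"0.npz",p=p,K=K,E=E)
print(manip.get_obs(), manip.tips_ahead)
E
```

```text
pics
top [[469.0102   0.     254.3819]
 [  0.     469.0102 191.2999]
 [  0.       0.       1.    ]] [[ 0.0294 -0.9995  0.0071 -0.0162]
 [ 0.9738  0.0303  0.2255 -0.5828]
 [-0.2257  0.0003  0.9742 -1.1295]
 [ 0.      0.      0.      1.    ]]
scene [[383.3083   0.     257.275 ]
 [  0.     383.3083 197.1417]
 [  0.       0.       1.    ]] [[ 0.4026  0.9153  0.0149 -0.2388]
 [-0.5538  0.2306  0.8001  0.2559]
 [ 0.7289 -0.3303  0.5997 -1.4208]
 [ 0.      0.      0.      1.    ]]
wrist [[297.3186   0.     253.0542]
 [  0.     297.3186 190.4847]
 [  0.       0.       1.    ]] [[ 0.2391  0.971  -0.0017 -0.6247]
 [-0.9289  0.2282 -0.2918  0.0384]
 [-0.2829  0.0713  0.9565 -0.3795]
 [ 0.      0.      0.      1.    ]]
{'clock': 0.15, 'joint_pos': array([-1.3526,  0.3327, -0.0647,  1.4607,  0.0216,  1.3499, -0.0885]), 'joint_velocities': array([ 0.0012, -0.0027,  0.    , -0.0025, -0.0007, -0.0006, -0.0017]), 'tau': array([  0.0009, -62.5828,   0.0492, -39.1853,   0.0164,   0.0074,
         0.    ]), 'position': array([0.149 , 0.6067, 0.2497]), 'ee_rot': array([ 0.1201,  0.9928, -0.0006, -0.    ]), 'ft_force': array([ 0.2476,  0.5129, -0.1454]), 'torque': array([ 0.0052, -0.0148,  0.0236]), 'grasp_force': 0.0, 'grip_width': 1.0016931444959674} 0.019
```

View pics/top0.png

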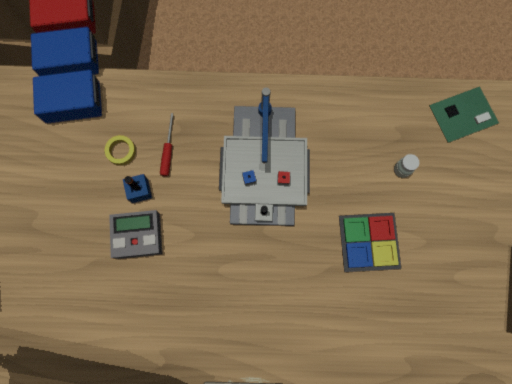

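View pics/scene0.png

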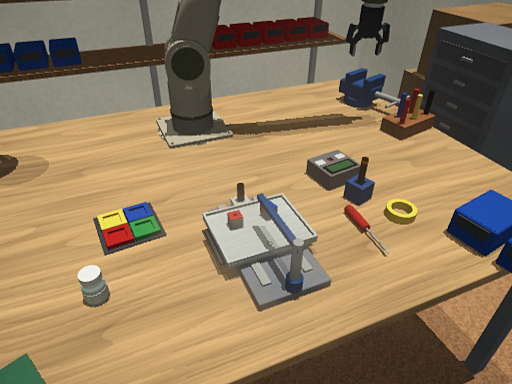

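The top view shows the carriage centred near (265,171), the needle near (265,160) and the knob at (264,211). The blue block is at (249,178) and red at (284,178). The slots are green (357,230), red (382,228), blue (359,256) and yellow (385,254). The stand is at (136,188), the readout button at (134,241), the jar at (408,165), the tape at (120,150) and the driver at (168,150). I'll zoom in for accuracy.

```bash
python3 - <<'E'
from h import *
t=np.load("top0.npz")["p"]; s=np.load("scene0.npz")["p"]
a=cv2.resize(t[85:235,210:320],(400,545),interpolation=cv2.INTER_CUBIC)
b=cv2.resize(s[175:305,195:335],(400,371),interpolation=cv2.INTER_CUBIC)
c=cv2.resize(t[170:265,100:165],(0,0),fx=2.2,fy=2.2,interpolation=cv2.INTER_CUBIC)[:200]
o=np.zeros((590,800,3),np.uint8); o[:545,:400]=a; o[:371,400:]=b; o[380:380+c.shape[0],400:400+c.shape[1]]=c
cv2.imwrite("pics/z0.png",o[:,:,::-1])
w=np.load("wrist0.npz"); E=w["E"]; C=-E[:3,:3].T@E[:3,3]; print("wristcam",C)
ob=manip.get_obs()
from scipy.spatial.transform import Rotation as R
r=R.from_quat(ob["ee_rot"]); print(r.as_matrix(), "cam in tool", r.inv().apply(C-ob["position"]))
E
```

```text
wristcam [0.07770842 0.62488371 0.37317549]
[[-9.71155527e-01  2.38446856e-01 -1.99955279e-04]
 [ 2.38446931e-01  9.71154914e-01 -1.09298641e-03]
 [-6.64316204e-05 -1.10913851e-03 -9.99999383e-01]] cam in tool [ 0.07353958  0.00052521 -0.1234714 ]
```

View pics/z0.png

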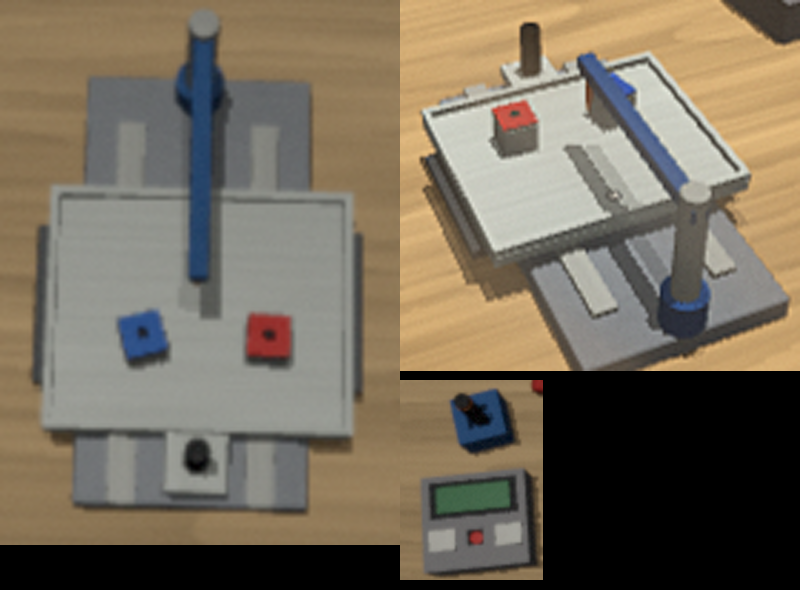

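The zoom shows only red and blue blocks. The datum is at scene px ≈(270,243), in the arm's shadow. The orange needle is beside the blue block at scene px ≈(264,207). Next I'll measure everything.

```bash
cat >> h.py <<'E'
def blobs(p,lo,hi,box,mn=15,n=6):
    x0,y0,x1,y1=box; h=cv2.cvtColor(p[y0:y1,x0:x1],cv2.COLOR_RGB2HSV)
    m=cv2.inRange(h,np.array(lo),np.array(hi)); k,l,s,c=cv2.connectedComponentsWithStats(m)
    r=[(int(s[i,4]),np.round(c[i]+[x0,y0],1),s[i,:4]+[x0,y0,0,0]) for i in range(1,k) if s[i,4]>=mn]
    return sorted(r,key=lambda q:-q[0])[:n], m
HUE=dict(red=((0,150,60),(6,255,255)),yellow=((24,150,90),(34,255,255)),green=((50,110,50),(80,255,255)),blue=((106,150,60),(125,255,255)))
E
python3 - <<'E'
from h import *
np.set_printoptions(precision=4,suppress=True)
T=np.load("top0.npz"); S=np.load("scene0.npz")
p,K,E=T["p"],T["K"],T["E"]
for n,(lo,hi) in HUE.items():
    b,m=blobs(p,lo,hi,(335,205,405,275)); 
    q=b[0]; c=q[2][:2]+(q[2][2:]-1)/2; print("slot",n,q[0],q[1],q[2],"c@z.012",onz(K,E,c,.014),"cent",onz(K,E,q[1],.012))
    if n in("red","blue"):
        b,m=blobs(p,lo,hi,(225,168,305,200))
        for q in b: print("block",n,q[0],q[1],onz(K,E,q[1],.080))
b,m=blobs(p,(0,0,0),(180,255,70),(250,200,280,222)); print("knob",[(q[0],q[1],q[2],onz(K,E,q[1],.098)) for q in b])
b,m=blobs(p,*HUE["red"],(120,230,150,255)); print("button",[(q[0],q[1],q[2],onz(K,E,q[1],.043)) for q in b])
b,m=blobs(p,(100,120,20),(125,255,255),(115,170,155,206)); print("stand",[(q[0],q[1],q[2],onz(K,E,q[1],.055)) for q in b])
b,m=blobs(p,(100,120,40),(125,255,255),(250,90,280,172)); print("arm",[(q[0],q[1],q[2]) for q in b])
ys,xs=np.nonzero(m); l=cv2.fitLine(np.float32(np.c_[xs+250,ys+90])[ys+90>118],cv2.DIST_L2,0,.01,.01).ravel(); print("armline",l)
for y in (120,160,163.5): print(y,onz(K,E,(l[2]+l[0]/l[1]*(y-l[3]),y),.142))
p,K,E=S["p"],S["K"],S["E"]
b,m=blobs(p,(5,130,90),(16,255,255),(250,190,285,225),2); print("needle scene",[(q[0],q[1],q[2]) for q in b])
print("datum",onz(K,E,(270.25,243.3),.048))
for z in (.09,.142): print(onz(K,E,(264,213),z))
b,m=blobs(p,(0,0,0),(180,255,60),(340,145,385,185),5); print("stylus sc",[(q[0],q[1],q[2]) for q in b])
b,m=blobs(p,(0,0,0),(180,255,70),(230,175,250,200),5); print("knob sc",[(q[0],q[1],q[2],onz(K,E,(q[1][0],q[2][1]+2.5),.098)) for q in b])
E
```

```text
slot red 560 [381.3 227.9] [369 216  26  25] c@z.012 [ 0.5068 -0.3348  0.014 ] cent [ 0.5074 -0.3349  0.012 ]
block red 109 [283.4 177.1] [ 0.6192 -0.0712  0.08  ]Traceback (most recent call last):
  File "<stdin>", line 7, in <module>
IndexError: list index out of range
```

```bash
cat > m.py <<'E'
from h import *
np.set_printoptions(precision=4,suppress=True)
T=np.load("top0.npz"); S=np.load("scene0.npz")
p,K,E=T["p"],T["K"],T["E"]
print([cv2.cvtColor(p[v:v+1,u:u+1],cv2.COLOR_RGB2HSV).ravel() for u,v in ((396,262),(348,228),(348,262),(247,182))])
def pr(n,b,z): print(n,[(q[0],q[1],q[2],onz(K,E,q[1],z)[:2],onz(K,E,q[2][:2]+(q[2][2:]-1)/2,z)[:2]) for q in b[:3]])
for n,(lo,hi) in HUE.items():
    pr("slot "+n,blobs(p,lo,hi,(335,205,405,275))[0],.012)
    pr("block "+n,blobs(p,lo,hi,(225,168,305,200))[0],.080)
pr("knob",blobs(p,(0,0,0),(180,255,70),(250,200,280,222))[0],.098)
pr("button",blobs(p,*HUE["red"],(120,230,150,255))[0],.043)
pr("stand",blobs(p,(100,120,20),(125,255,255),(115,170,155,206))[0],.055)
b,m=blobs(p,(100,120,40),(125,255,255),(250,90,280,172)); print("arm",[(q[0],q[1],q[2]) for q in b])
ys,xs=np.nonzero(m); l=cv2.fitLine(np.float32(np.c_[xs+250,ys+90])[ys+90>118],cv2.DIST_L2,0,.01,.01).ravel(); print("armline",l)
for y in (120,160,163.5): print(y,onz(K,E,(l[2]+l[0]/l[1]*(y-l[3]),y),.142))
p,K,E=S["p"],S["K"],S["E"]
b,m=blobs(p,(3,120,80),(18,255,255),(250,190,285,225),2); print("needle scene",[(q[0],q[1],q[2]) for q in b])
print("datum",onz(K,E,(270.25,243.3),.048))
for z in (.09,.142): print(onz(K,E,(264,213),z))
b,m=blobs(p,(0,0,0),(180,255,60),(340,145,385,185),5); print("stylus sc",[(q[0],q[1],q[2],onz(K,E,(q[1][0],q[2][1]+2.5),.13)) for q in b])
b,m=blobs(p,(0,0,0),(180,255,70),(230,175,250,200),5); print("knob sc",[(q[0],q[1],q[2],onz(K,E,(q[1][0],q[2][1]+2.5),.098)) for q in b])
E
sed -i 's/yellow=((24,150,90),(34/yellow=((22,120,90),(42/' h.py
python3 m.py
```

```text
[array([ 30, 135, 162], dtype=uint8), array([ 66, 129, 128], dtype=uint8), array([110, 173,  87], dtype=uint8), array([109, 167, 127], dtype=uint8)]
slot red [(560, array([381.3, 227.9]), array([369, 216,  26,  25]), array([ 0.5074, -0.3349]), array([ 0.5071, -0.3354]))]
block red [(109, array([283.4, 177.1]), array([278, 172,  12,  11]), array([ 0.6192, -0.0712]), array([ 0.6195, -0.0714]))]
slot yellow [(591, array([384.4, 252.9]), array([371, 240,  27,  26]), array([ 0.4421, -0.3408]), array([ 0.4431, -0.3398]))]
block yellow []
slot green [(569, array([356.2, 229.4]), array([344, 217,  26,  25]), array([ 0.5014, -0.2688]), array([ 0.5024, -0.2696]))]
block green []
slot blue [(563, array([358.8, 254.4]), array([346, 243,  26,  24]), array([ 0.4362, -0.2742]), array([ 0.4359, -0.2734]))]
block blue [(100, array([248.7, 176.8]), array([243, 171,  12,  12]), array([0.6172, 0.0169]), array([0.618 , 0.0175]))]
knob [(51, array([263.8, 210.3]), array([261, 206,   7,   9]), array([ 0.5285, -0.0231]), array([ 0.5293, -0.0236]))]
button [(24, array([134.1, 241.1]), array([132, 239,   5,  
[... 478 characters left out ...]
y([274, 192,   6,   2])), (3, array([271., 194.]), array([270, 194,   3,   1])), (2, array([264. , 193.5]), array([264, 193,   1,   2]))]
datum [ 0.7113 -0.0207  0.048 ]
[ 0.6537 -0.0111  0.09  ]
[ 0.7112 -0.0388  0.142 ]
stylus sc [(137, array([361.3, 174.1]), array([355, 163,  12,  22]), array([0.6191, 0.2781, 0.13  ])), (35, array([348.8, 165. ]), array([340, 159,  17,  12]), array([0.5903, 0.2595, 0.13  ])), (20, array([364.5, 158.6]), array([362, 157,   6,   4]), array([0.5977, 0.3038, 0.13  ])), (11, array([347.5, 183.3]), array([346, 182,   5,   3]), array([0.6771, 0.196 , 0.13  ]))]
knob sc [(39, array([239.8, 186.6]), array([237, 183,   6,  10]), array([ 0.5401, -0.0261,  0.098 ]))]
```

```bash
cat > g.py <<'E'
# python3 g.py x y z yaw_deg  : spin and tool-frame shift (scaled) to reach goal; yaw = world angle of tool x axis
import sys; from h import *
from scipy.spatial.transform import Rotation as R
def go(x,y,z,yaw,ob=None):
    ob=ob or manip.get_obs(); m=R.from_quat(ob["ee_rot"]).as_matrix()
    y0=np.degrees(np.arctan2(m[1,0],m[0,0])); d=(yaw-y0+180)%360-180
    c,s=np.cos(np.radians(yaw)),np.sin(np.radians(yaw)); D=np.array([x,y,z])-ob["position"]
    t=np.array([c*D[0]+s*D[1], s*D[0]-c*D[1], -D[2]])/.4
    print("from",ob["position"].round(4),"yaw",y0.round(2),"spin",round(-d/180,4),"shift",t.round(4),"t",ob["clock"])
if __name__=="__main__": go(*map(float,sys.argv[1:5]))
E
python3 g.py .5 -.022 .25 177.9
```

```text
from [0.149  0.6067 0.2497] yaw 166.21 spin -0.065 shift [-9.3460e-01 -1.5385e+00 -7.0000e-04] t 0.15
```

Call:
arm_command(series="0 0 0 0 -0.0325; 0 0 0 0 -0.0325; 0 -0.05 -0.085 0 0; 0 -0.067 -0.11 0 0; 0 -0.067 -0.11 0 0; 0 -0.067 -0.11 0 0; 0 -0.067 -0.11 0 0; 0 -0.067 -0.11 0 0; 0 -0.067 -0.11 0 0; 0 -0.067 -0.11 0 0", newtons=40)

```text
clock: 1.4
position: [0.3445, 0.256, 0.2503]
ee_rot: [0.018, 1.0, 0.0, -0.0]
ft_force: [1.1, 0.2, -0.9]
grip_width: 1.004
grasp_force: 0.0
```

Call:
arm_command(series="0 -0.067 -0.11 0 0; 0 -0.067 -0.11 0 0; 0 -0.067 -0.11 0 0; 0 -0.067 -0.11 0 0; 0 -0.067 -0.11 0 0; 0 -0.067 -0.11 0 0; 0 -0.067 -0.11 0 0; 0 -0.01 -0.023 0 0; 0 0 0 0 0; 0 0 0 0 0")

```text
clock: 2.65
position: [0.5235, -0.0649, 0.2501]
ee_rot: [0.017, 1.0, 0.0, -0.0]
ft_force: [0.8, -0.8, -0.3]
grip_width: 0.999
grasp_force: 0.0
```

```bash
python3 - <<'E'
from h import *
import g; g.go(.5,-.022,.25,177.9)
p,K,E=cam("wrist"); np.savez("wrist1.npz",p=p,K=K,E=E)
cv2.imwrite("pics/w1.png",cv2.resize(p,(768,576),interpolation=cv2.INTER_CUBIC)[:,:,::-1])
E
```

```text
from [ 0.5235 -0.0649  0.2501] yaw 178.01 spin 0.0006 shift [0.0627 0.1049 0.0003] t 2.65
```

View pics/w1.png

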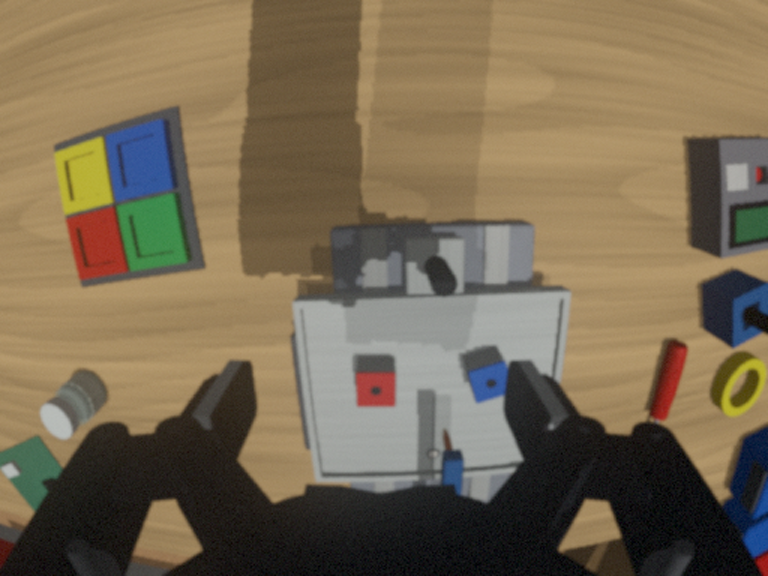

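The wrist view shows the needle tip near (445,432), the datum ring at (432,453), the red dot at (376,391), the blue dot at (490,383) and the knob top near (444,285). These are in 1.5x zoomed pixels.

```bash
cat >> h.py <<'E'
def wristmeas(z,verbose=1):
    """tip, datum, dots and knob in world from one wrist picture"""
    p,K,E=z["p"],z["K"],z["E"]; out={}; f=lambda uv,h: onz(K,E,uv,h,True)
    h=cv2.cvtColor(p,cv2.COLOR_RGB2HSV)
    for n in("red","blue","yellow","green"):
        lo,hi=HUE[n]; m=cv2.inRange(h,np.array(lo)-[0,20,0],np.array(hi))
        k,l,s,c=cv2.connectedComponentsWithStats(m)
        for i in range(1,k):
            if s[i,4]<60: continue
            q=f(c[i],.08)
            if not(.38<q[0]<.78 and abs(q[1]+.02)<.2): continue
            x,y,w,hh=s[i,:4]; comp=(l[y:y+hh,x:x+w]==i).astype(np.uint8)
            cn=max(cv2.findContours(comp,cv2.RETR_EXTERNAL,cv2.CHAIN_APPROX_NONE)[0],key=cv2.contourArea)
            hull=np.zeros_like(comp); cv2.fillPoly(hull,[cv2.convexHull(cn)],1)
            v=h[y:y+hh,x:x+w,2].astype(float); g=hull*(v<60)
            ys,xs=np.nonzero(g); dot=np.array([xs.mean()+x,ys.mean()+y]) if len(xs)>2 else c[i]
            (cx,cy),_,ang=cv2.minAreaRect(cn)
            out["blk_"+n+"_%d"%s[i,4]]=(dot.round(1),f(dot,.08),f(c[i],.08),round(ang,1))
    m=cv2.inRange(h,np.array((3,110,60)),np.array((20,255,255)))
    return out
E
python3 - <<'E'
from h import *
np.set_printoptions(precision=4,suppress=True)
z=np.load("wrist1.npz"); p,K,E=z["p"],z["K"],z["E"]
for k,v in wristmeas(z).items(): print(k,v)
h=cv2.cvtColor(p,cv2.COLOR_RGB2HSV)
print("tip region: H/S/V cols 290-304 rows 282-310")
for y in range(282,308): print(y," ".join("%3d/%3d/%3d"%tuple(h[y,x]) for x in range(283,304,2)))
C=-E[:3,:3].T@E[:3,3]; print(C)
print("knob proj",proj(K,E,(.5285,-.0231,.098),True))
E
```

```text
blk_red_483 (array([250.2, 258.8]), array([ 0.6202, -0.0712,  0.08  ]), array([ 0.6202, -0.0712,  0.08  ]), 0.0)
blk_blue_456 (array([325.9, 253.6]), array([0.6182, 0.0158, 0.08  ]), array([0.6182, 0.0158, 0.08  ]), 73.3)
blk_blue_209 (array([300.6, 325. ]), array([ 0.7268, -0.0091,  0.08  ]), array([ 0.7098, -0.0083,  0.08  ]), 90.0)
tip region: H/S/V cols 290-304 rows 282-310
282  68/  9/108  80/  7/110  90/  7/103  75/  5/110  60/  5/147  70/  5/149  75/ 10/149  70/  5/150  70/  5/152  60/  3/163  60/  5/166
283  60/  5/107  60/  7/109  70/  7/106  80/  7/108  53/  7/145  70/  5/147  60/  7/148  60/  5/147  80/  5/149  50/  5/162  60/  5/168
284  75/  9/109  45/  5/110  75/  5/105  40/  7/113  60/  5/147  60/  5/148  66/  9/147  60/  7/146  75/  7/154  66/  8/165  66/  8/168
285  60/  5/107  65/ 14/108  72/ 12/105  70/  7/112  70/  5/147  50/  5/148  36/  9/136  40/ 11/138  60/  3/150  68/  6/165  60/  6/167
286  53/  9/109  60/  7/107  75/ 10/105  60/  5/111  68/  7/147  60/  7/148  26/ 16/125  23/ 17/121  60/  3/147  75/  6/163  60/  5/165
287  70/  7/107  90/  5/109  45/ 10/106
[... 2172 characters left out ...]
/113  19/ 15/140  24/  9/136  83/  8/127 102/ 29/ 87 107/ 84/ 64 117/ 74/ 62 112/ 73/ 63 109/ 76/ 64
304  90/  7/103  15/  6/ 91  15/ 10/100  24/ 10/127  45/  8/133  75/  8/132 103/ 42/ 85 110/ 78/ 65 111/ 85/ 60 108/ 88/ 64 113/ 86/ 65
305  83/ 10/106  60/  8/ 96  18/ 14/ 94  45/  4/115  75/  4/136  80/  6/133 101/ 45/ 80 106/ 90/ 65 108/ 88/ 67 106/106/ 70 110/107/ 69
306  60/  9/109  40/  8/102  60/ 11/ 95  53/  8/121  60/  5/142  78/ 10/131 111/ 46/ 77 107/114/ 67 109/104/ 81 110/126/ 85 108/130/ 86
307  70/  7/105  53/ 10/107  53/ 10/ 98  75/  8/122  70/  5/143  83/  8/129 105/ 63/ 81 109/126/ 93 108/146/101 107/145/102 108/153/105
[ 0.4502 -0.062   0.3737]
knob proj [295.9397 183.5385]
```

```bash
python3 - <<'E'
from h import *
z=np.load("wrist1.npz"); p,K,E=z["p"],z["K"],z["E"]
print("tip",onz(K,E,(296,285.7),.09,True),"datum",onz(K,E,(289.3,302.3),.048,True),"needle top@142-ish",onz(K,E,(299,299),.128,True))
h=cv2.cvtColor(p,cv2.COLOR_RGB2HSV)[...,2]; r=h[165:200,275:315]; ys,xs=np.nonzero(r<45)
print("knob dark rows",ys.min()+165,ys.max()+165,"cols",xs.min()+275,xs.max()+275)
m=(r<45).astype(np.uint8)
for y in range(0,35,2): print(y+165,"".join(".#"[v] for v in m[y]))
T=np.load("top0.npz"); S=np.load("scene0.npz")
print("tip in scene",proj(S["K"],S["E"],onz(K,E,(296,285.7),.09,True)))
E
```

```text
tip [ 0.65350063 -0.01933091  0.09      ] datum [ 0.71165509 -0.0212918   0.048     ] needle top@142-ish [ 0.64377861 -0.02127059  0.128     ]
knob dark rows 172 187 cols 287 299
165 ........................................
167 ........................................
169 ........................................
171 ........................................
173 ..............#.#.......................
175 ............#...........................
177 .....................#..................
179 ............#....#..#...................
181 ........................................
183 ........................................
185 .............#......#...................
187 ..............#.........................
189 ........................................
191 ........................................
193 ........................................
195 ........................................
197 ........................................
199 ........................................
tip in scene [260.72887405 213.81982286]
```

```bash
python3 g.py .536 -.022 .086 178
```

```text
from [ 0.5236 -0.0648  0.2502] yaw 178.03 spin 0.0002 shift [-0.0273  0.1081  0.4106] t 2.7
```

Call:
arm_command(series="0 -0.009 0.036 0.06 0; 0 -0.009 0.036 0.06 0; 0 -0.009 0.036 0.06 0; 0 0 0 0.06 0; 0 0 0 0.06 0; 0 0 0 0.06 0; 0 0 0 0.05 0; 0.6 0 0 0 0; 1 0 0 0 0; 1 0 0 0 0")

```text
clock: 3.95
position: [0.5368, -0.0233, 0.0873]
ee_rot: [0.018, 1.0, 0.0, 0.001]
ft_force: [0.2, 0.1, 0.2]
grip_width: 0.38
grasp_force: 0.0
```

Call:
arm_command(series="1 0 0 0 0; 1 0 0 0 0; 1 0 0 0 0; 1 0 0 0 0; 1 0.025 0 0 0; 1 0.03 0 0 0; 1 0.03 0 0 0; 1 0.03 0 0 0; 1 0.03 0 0 0; 1 0 0 0 0")

```text
clock: 5.2
position: [0.4777, -0.0217, 0.087]
ee_rot: [0.018, 1.0, 0.0, 0.0]
ft_force: [-1.1, -1.9, 8.1]
grip_width: 0.195
grasp_force: 40.1
```

```bash
python3 - <<'E'
from h import *
o=manip.get_obs(); print(o["position"],o["ft_force"],o["grasp_force"])
p,K,E=cam("wrist"); np.savez("wrist2.npz",p=p,K=K,E=E)
t,_,_=cam("top"); s,_,_=cam("scene"); np.savez("ts2.npz",t=t,s=s)
o=np.zeros((576,768,3),np.uint8)
o[:288,:384]=cv2.resize(p,(384,288)); o[:288,384:]=cv2.resize(t[110:260,165:365],(384,288)); o[288:,:]=cv2.resize(s[160:280,170:490],(768,288))
cv2.imwrite("pics/c2.png",o[:,:,::-1])
E
```

```text
[ 0.47774132 -0.02165381  0.0870071 ] [-1.14713477 -1.92016287  8.13040283] 40.13579785823822
```

View pics/c2.png

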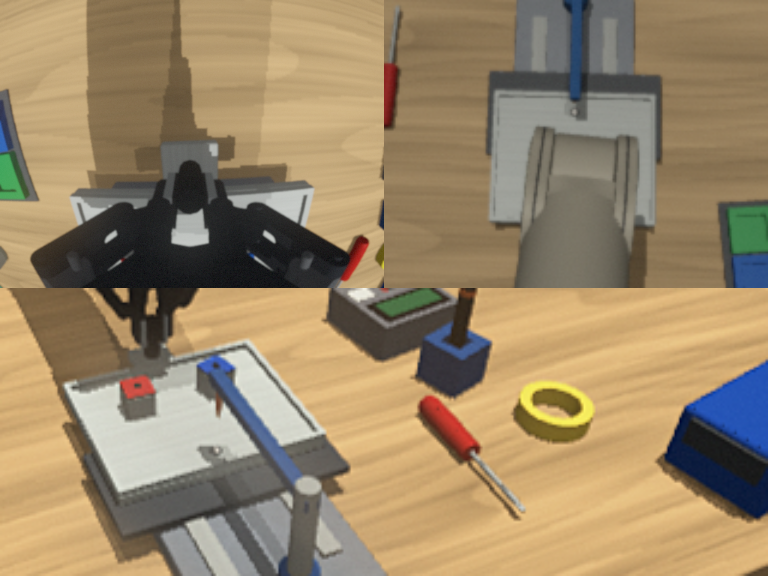

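The knob is gripped and the carriage has moved. In the scene picture (zoomed) the needle tip is at (220,415) and the datum at (212,452). In the top view the datum is at (575,112), just short of the arm's end.

```bash
python3 - <<'E'
from h import *
np.set_printoptions(precision=4,suppress=True)
S=np.load("scene0.npz");T=np.load("top0.npz");z=np.load("ts2.npz"); s,t=z["s"],z["t"]
h=cv2.cvtColor(s,cv2.COLOR_RGB2HSV)
print("scene needle S (rows 203-216, cols 256-267)")
for y in range(202,216): print(y," ".join("%3d"%h[y,x,1] for x in range(255,268)))
print("datum V"); 
for y in range(222,236): print(y," ".join("%3d"%h[y,x,2] for x in range(248,268)))
g=cv2.cvtColor(t,cv2.COLOR_RGB2HSV)[...,2]
print("top datum V")
for y in range(160,176): print(y," ".join("%3d"%g[y,x] for x in range(256,274)))
K,E=S["K"],S["E"]
for uv,h in (((261.7,212.9),.09),((258.3,228.3),.048)): print(onz(K,E,uv,h))
E
```

```text
scene needle S (rows 203-216, cols 256-267)
202  37  26  31  31  12  12  12  54 116 125 126 131 136
203  32  32  29  30  36  61  23  31  87 125 123 128 129
204  31  31  32  28  45 123   7  19  30 103 123 124 126
205  17  36  33  28  38 136  87   4   8  30 109 122 125
206  13  20  22  18  28 142 126  78  26  11  59 117 119
207  14  12  17  12  14 150 129  84  16  17  15  89 119
208  13  13  12  11  13 154 134  62  13  16   9  28 102
209  14  12  13  11  14 152 126  51  10   8  16   8  35
210  13  14  12  12  11 153 106  36  11  13  11  18  12
211  11  15  13  13  14 111  85  15  13  15  15  10  12
212  14  15  13  12  13  90  71  10  11  13  14   7  12
213  13  13  14  12  13  47  54   9  12  11  13  12   8
214  12  11  13  13  12  13  25  13  13  11  13  13  15
215  12  12  12  13  12  12  12  12  13  14  13  13  14
datum V
222 210 209 205 205 207 206 204 204 206 205 209 210 209 212 209 209 206 209 207 207
223 206 205 205 206 206 207 210 210 212 211 211 209 210 208 207 205 205 206 206 209
224 205 205 208 210 212 213 216 215 215 213 212 212 210 210 208 209 208 206 204 205
225 209 207 
[... 1491 characters left out ...]
 150  97  76  85  90  91 109 148 153 152
168 151 152 148 136 133 127 108 151 156 109  67  85  88  91 108 147 150 151
169 153 151 150 140 137 129 103 120 138  91  73  85  91  88 105 146 150 150
170 154 152 153 152 149 140 131 110 105  79  86  90  87  90 108 148 152 151
171 153 153 153 155 154 152 151 151 139  99  94  92  93  92 109 148 151 151
172 153 151 152 151 153 151 152 151 145 118 113 112 113 113 122 150 151 152
173 155 154 154 154 155 154 153 154 152 150 148 149 149 151 150 152 152 152
174 155 155 156 156 156 156 156 155 156 155 155 156 156 156 155 155 155 153
175 154 154 154 155 153 155 155 155 154 153 153 152 152 156 155 154 154 155
[ 0.6513 -0.0159  0.09  ]
[ 0.6541 -0.025   0.048 ]
```

```bash
python3 - <<'E'
from h import *
np.set_printoptions(precision=4,suppress=True)
S=np.load("scene0.npz");T=np.load("top0.npz")
a=onz(S["K"],S["E"],(260.5,213.7),.09);b=onz(S["K"],S["E"],(259.9,227.5),.048)
print(a,b,a-b,"top datum",onz(T["K"],T["E"],(263.5,168.2),.048))
E
```

```text
[ 0.6529 -0.0196  0.09  ] [ 0.653  -0.0203  0.048 ] [-0.0001  0.0007  0.042 ] top datum [ 0.6502 -0.0207  0.048 ]
```

The datum and tip agree to about 1 mm in both the scene and wrist measurements. Next I'll release the knob and go over the stand.

```bash
python3 g.py .575 .303 .26 178
```

```text
from [ 0.4782 -0.0216  0.087 ] yaw 177.89 spin -0.0006 shift [-0.2135  0.8196 -0.4325] t 5.35
```

Call:
arm_command(series="0 0 0 0 0; 0 0 0 0 0; 0 0 0 0 0; 0 0 0 -0.08 0; 0 0 0 -0.1 0; 0 0 0 -0.1 0; 0 0 0.05 -0.1 0; 0 -0.04 0.12 -0.05 0; 0 -0.04 0.12 0 0; 0 -0.04 0.12 0 0")

```text
clock: 6.6
position: [0.5326, 0.1423, 0.2585]
ee_rot: [0.018, 1.0, 0.0, 0.0]
ft_force: [0.7, 0.4, -0.3]
grip_width: 0.998
grasp_force: 0.0
```

Call:
arm_command(series="0 -0.04 0.12 0 0; 0 -0.04 0.12 0 0; 0 -0.03 0.12 0 0; 0 0 0.13 0 0; 0 0 0.03 0 0; 0 0 0 0 0; 0 0 0 0 0; 0 0 0 0 0; 0 0 0 0 0; 0 0 0 0 0")

```text
clock: 7.85
position: [0.5839, 0.3466, 0.2585]
ee_rot: [0.019, 1.0, 0.0, 0.0]
ft_force: [-0.8, -0.4, 0.5]
grip_width: 1.001
grasp_force: 0.0
```

```bash
python3 - <<'E'
from h import *
o=manip.get_obs(); print(o["position"],o["clock"])
p,K,E=cam("wrist"); np.savez("wrist3.npz",p=p,K=K,E=E); S=np.load("scene0.npz"); s,_,_=cam("scene"); t,_,_=cam("top"); np.savez("ts3.npz",t=t,s=s)
a=s[195:235,245:275].astype(int)-np.load("ts2.npz")["s"][195:235,245:275]; print("scene change at datum/tip",abs(a).max())
cv2.imwrite("pics/w3.png",cv2.resize(p,(768,576),interpolation=cv2.INTER_CUBIC)[:,:,::-1])
E
```

```text
[0.58386758 0.34656964 0.25847011] 7.85
scene change at datum/tip 30
```

View pics/w3.png

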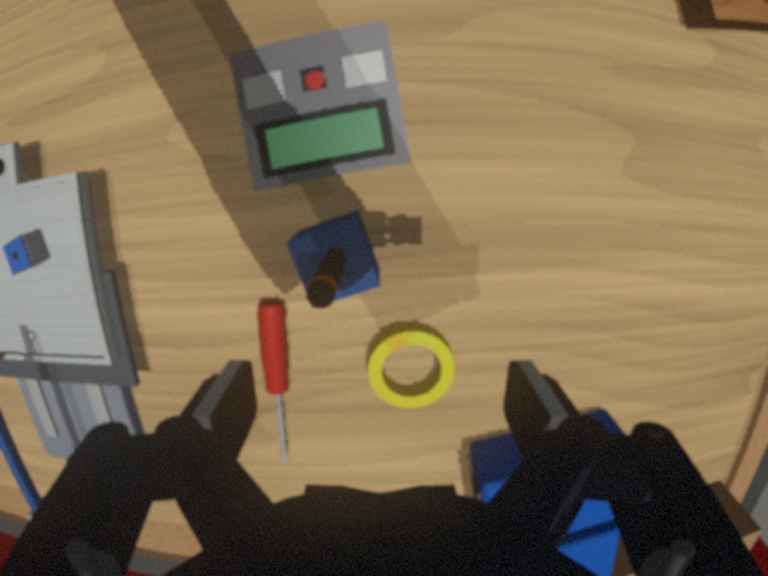

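The wrist view, in zoomed pixels, shows the stylus top at (321,292), the stand centre near (334,257) and the button at (314,80). The driver and tape are nearby and lie low.

```bash
python3 - <<'E'
from h import *
np.set_printoptions(precision=4,suppress=True)
z=np.load("wrist3.npz"); p,K,E=z["p"],z["K"],z["E"]; h=cv2.cvtColor(p,cv2.COLOR_RGB2HSV)
b,m=blobs(p,*HUE["red"],(190,35,230,70)); print([(q[0],q[1],onz(K,E,q[1],.043,True)) for q in b])
b,m=blobs(p,(100,120,20),(125,255,255),(185,130,260,210)); print([(q[0],q[1],q[2]) for q in b])
pts=np.argwhere(m)[:,::-1]+[185,130]; r=cv2.minAreaRect(np.float32(pts)); print(r, onz(K,E,r[0],.055,True))
c=np.array([(288,243),(362,212),(380,285),(308,302)])/1.5; w=np.array([onz(K,E,q,.055,True)[:2] for q in c]); print("stand corners",w,w.mean(0))
print("stylus top",onz(K,E,(213.8,194.7),.130,True))
print("V"); 
for y in range(180,208): print(y," ".join("%3d"%h[y,x,2] for x in range(200,236,2)))
T=np.load("ts3.npz")["t"]; K,E=np.load("top0.npz")["K"],np.load("top0.npz")["E"]
b,m=blobs(T,*HUE["red"],(120,230,150,255)); print("button top",[(q[0],q[1],onz(K,E,q[1],.043)) for q in b])
E
```

```text
[(110, array([209.1,  53.2]), array([0.4508, 0.3024, 0.043 ]))]
[(153, array([240.5, 188.9]), array([225, 180,  26,  18]))]
((220.56939697265625, 179.97897338867188), (59.46920394897461, 25.838342666625977), 28.1416015625) [0.5962 0.3092 0.055 ]
stand corners [[0.5737 0.2778]
 [0.5529 0.335 ]
 [0.6096 0.3462]
 [0.6213 0.2893]] [0.5894 0.3121]
stylus top [0.5899 0.3114 0.13  ]
V
180  66  66  64  62  64  56  46  46  46  40  39  39  43  36  36  54  58  59
181  67  63  60  63  64  47  40  45  40  44  41  42  43  48  41  54  52  57
182  66  61  63  65  63  48  46  51  57  46  43  41  41  39  38  54  55  56
183  64  62  63  63  62  53  62  67  68  59  52  48  41  42  46  54  54  57
184  68  65  65  62  57  69  77  80  80  74  61  47  46  48  45  58  59  63
185  78  64  60  61  65  75  77  79  80  79  72  53  48  45  54  62  60  62
186  90  62  64  59  71  62  61  60  65  76  78  67  47  47  59  62  66  65
187 111  64  61  58  65  54  45  42  55  66  76  74  55  47  54  65  69  67
188 133  75  64  63  58  50  47  49  52  55  68  77  56  46  63  66  65  69
189 148  97  62  59  49  50  46  47
[... 782 characters left out ...]
26 149 166 174 176
200 175 172 157  86  53  53  53  51  53  49  61 110 145 166 173 178 180 181
201 182 182 173 114  57  53  58  57  55  53  78 147 172 180 181 181 183 181
202 186 186 184 143  67  55  53  57  56  63 108 170 182 183 182 183 182 182
203 185 186 184 163  83  63  61  58  58  87 144 178 181 182 181 182 181 181
204 183 184 184 174 111  93  81  83  90 130 165 181 180 182 181 182 181 181
205 183 184 183 178 146 138 129 130 136 162 176 180 180 180 179 180 178 179
206 181 182 182 179 171 168 166 165 169 176 181 178 178 177 181 178 179 177
207 180 182 181 177 179 177 178 175 177 178 179 177 177 176 176 176 175 175
button top [(24, array([134.1, 241.1]), array([0.4495, 0.3024, 0.043 ]))]
```

Call:
arm_command(series="0 -0.006 -0.03 0 0; 0 -0.006 -0.03 0 0; 0 -0.006 -0.026 0 0; 0 0 0 0.07 0; 0 0 0 0.08 0; 0 0 0 0.08 0; 0 0 0 0.08 0; 0 0 0 0.074 0; 0 0 0 0 0; 0 0 0 0 0")

```text
clock: 9.25
position: [0.5905, 0.3122, 0.1062]
ee_rot: [0.018, 1.0, 0.0, 0.001]
ft_force: [0.0, 0.2, 0.6]
grip_width: 1.001
grasp_force: 0.0
```

Call:
arm_command(series="0.5 0 0 0 0; 1 0 0 0 0; 1 0 0 0 0; 1 0 0 0 0; 1 0 0 0 0; 1 0 0 0 0; 1 0 0 -0.05 0; 1 0 0 -0.08 0; 1 0 0 -0.1 0; 1 0 0 0 0", newtons=60)

```text
clock: 10.5
position: [0.5915, 0.3128, 0.2018]
ee_rot: [0.018, 1.0, 0.002, 0.003]
ft_force: [0.6, -1.2, -0.5]
grip_width: 0.193
grasp_force: 58.5
```

```bash
python3 - <<'E'
from h import *
import g
g.go(.4508,.3024,.160,178)
p,K,E=cam("wrist"); s,_,_=cam("scene")
o=np.zeros((384,800,3),np.uint8)
o[:,:512]=p; o[:240,512:]=cv2.resize(s[90:210,290:434],(288,240)); 
cv2.imwrite("pics/c4.png",o[:,:,::-1])
E
```

```text
from [0.5915 0.3128 0.2018] yaw 177.88 spin -0.0006 shift [ 0.3507 -0.0383  0.1044] t 10.5
```

View pics/c4.png

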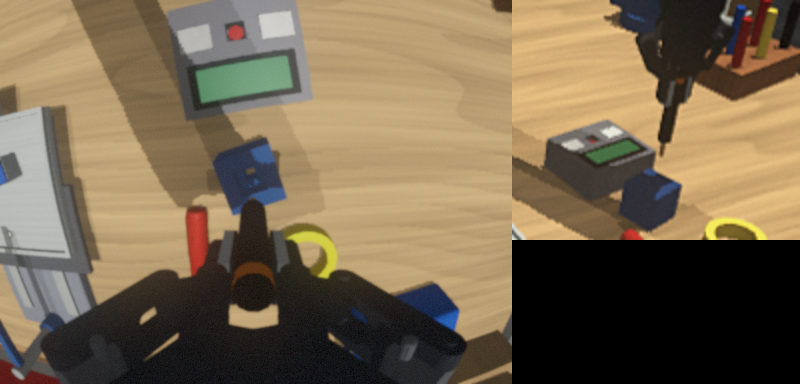

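Call:
arm_command(series="1 0.088 -0.01 0 0; 1 0.088 -0.01 0 0; 1 0.088 -0.01 0 0; 1 0.087 -0.008 0 0; 1 0 0 0.05 0; 1 0 0 0.054 0; 1 0 0 0 0; 1 0 0 0 0; 1 0 0 0 0; 1 0 0 0 0")

```text
clock: 11.85
position: [0.4491, 0.3024, 0.1556]
ee_rot: [0.018, 1.0, 0.0, 0.0]
ft_force: [-0.3, -0.4, -1.3]
grip_width: 0.194
grasp_force: 58.5
```

```bash
python3 - <<'E'
from h import *
import g
g.go(.4508,.3024,.1375,178)
p,K,E=cam("wrist"); s,_,_=cam("scene"); t,_,_=cam("top")
o=np.zeros((400,800,3),np.uint8)
o[:,:400]=cv2.resize(p[60:300,150:390],(400,400),interpolation=cv2.INTER_CUBIC); o[:400,400:]=cv2.resize(s[120:200,300:380],(400,400),interpolation=cv2.INTER_CUBIC)
cv2.imwrite("pics/c5.png",o[:,:,::-1])
E
```

```text
from [0.4491 0.3024 0.1556] yaw 177.9 spin -0.0006 shift [-0.0042  0.0003  0.0453] t 11.85
```

View pics/c5.png

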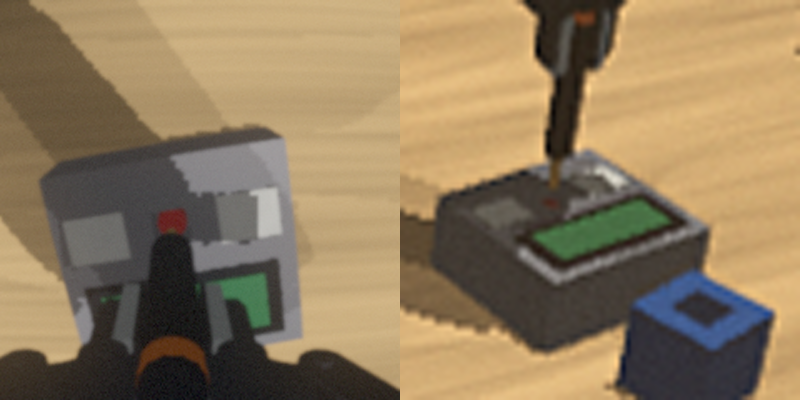

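Call:
arm_command(series="1 -0.004 0 0.01 0; 1 0 0 0.01 0; 1 0 0 0.01 0; 1 0 0 0.005 0; 1 0 0 0.005 0; 1 0 0 0.005 0; 1 0 0 0.003 0; 1 0 0 0 0; 1 0 0 0 0; 1 0 0 0 0")

```text
clock: 13.25
position: [0.4513, 0.3025, 0.1378]
ee_rot: [0.018, 1.0, 0.001, 0.001]
ft_force: [-3.2, -3.9, 17.4]
grip_width: 0.196
grasp_force: 60.6
```

Call:
arm_command(series="1 0 0 -0.03 0; 1 0 0 -0.06 0; 1 0 0 -0.08 0; 1 -0.087 0.01 0 0; 1 -0.087 0.01 0 0; 1 -0.087 0.009 0 0; 1 -0.086 0.008 0 0; 1 0 0 0 0; 1 0 0 0 0; 1 0 0 0 0")

```text
clock: 14.5
position: [0.5889, 0.3124, 0.2042]
ee_rot: [0.018, 1.0, 0.0, -0.0]
ft_force: [-0.3, 0.3, -1.2]
grip_width: 0.191
grasp_force: 58.6
```

```bash
python3 - <<'E'
from h import *
import g
g.go(.5905,.3122,.1075,178)
s,_,_=cam("scene"); t,_,_=cam("top"); np.savez("ts6.npz",t=t,s=s)
p,K,E=cam("wrist"); np.savez("w6.npz",p=p,K=K,E=E)
o=np.zeros((400,800,3),np.uint8)
o[:,:400]=cv2.resize(p[60:300,150:390],(400,400),interpolation=cv2.INTER_CUBIC); o[:400,400:]=cv2.resize(s[120:200,320:400],(400,400),interpolation=cv2.INTER_CUBIC)
cv2.imwrite("pics/c6.png",o[:,:,::-1])
E
```

```text
from [0.5889 0.3124 0.2042] yaw 177.96 spin -0.0002 shift [-4.000e-03 -2.000e-04  2.417e-01] t 14.5
```

View pics/c6.png

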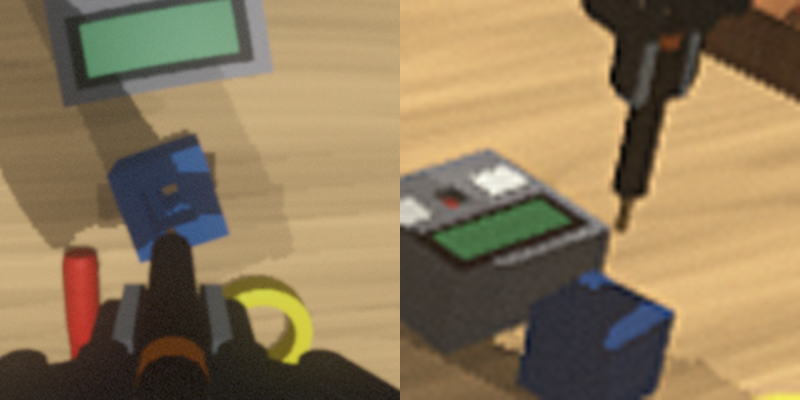

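The stylus is still held over the stand. I'll check its lean against a projected vertical line.

```bash
python3 - <<'E'
from h import *
S=np.load("scene0.npz");K,E=S["K"],S["E"]
for P in ((.5905,.3124,.103),(.5905,.3124,.128),(.5905,.3124,.19)): 
    q=proj(K,E,P); print(P,q,"in crop",400+(q[0]-320)*5,(q[1]-120)*5)
s=np.load("ts6.npz")["s"]; h=cv2.cvtColor(s,cv2.COLOR_RGB2HSV)[...,2]
for y in range(138,168,2): 
    x=np.nonzero(h[y,355:380]<75)[0]; print(y,x.min()+355 if len(x) else 0,x.max()+355 if len(x) else 0)
E
```

```text
(0.5905, 0.3124, 0.103) [363.67452684 166.19093381] in crop 618.3726341897943 230.9546690366787
(0.5905, 0.3124, 0.128) [365.38331556 158.19446707] in crop 626.9165778073653 190.9723353521889
(0.5905, 0.3124, 0.19) [369.84680138 137.30708914] in crop 649.2340068915464 86.53544571862426
138 364 375
140 366 372
142 366 371
144 365 371
146 365 370
148 365 370
150 364 369
152 364 369
154 363 369
156 363 368
158 364 368
160 0 0
162 364 364
164 355 356
166 360 360
```

It is vertical to within about 1° and the tip is where predicted. I'll lower it and release.

Call:
arm_command(series="1 -0.004 0 0.04 0; 1 0 0 0.06 0; 1 0 0 0.06 0; 1 0 0 0.04 0; 1 0 0 0.02 0; 1 0 0 0.02 0; 1 0 0 0 0; 0.7 0 0 0 0; 0.4 0 0 0 0; 0 0 0 0 0")

```text
clock: 15.9
position: [0.5915, 0.3119, 0.1083]
ee_rot: [0.018, 1.0, 0.0, 0.0]
ft_force: [-1.0, 0.8, -0.5]
grip_width: 0.713
grasp_force: 0.0
```

Call:
arm_command(series="0 0 0 0 0; 0 0 0 0 0; 0 0 0 -0.04 0; 0 0 0 -0.1 0; 0 0 0 -0.12 0; 0 0 0 -0.14 0; 0 0 -0.12 0 0; 0 0.04 -0.14 0 0; 0 0.05 -0.14 0 0; 0 0.05 -0.14 0 0")

```text
clock: 17.15
position: [0.5268, 0.096, 0.2691]
ee_rot: [0.019, 1.0, 0.0, 0.001]
ft_force: [0.6, -1.6, 0.6]
grip_width: 0.999
grasp_force: 0.0
```

Call:
arm_command(series="0 0.05 -0.14 0 0; 0 0.05 -0.14 0 0; 0 0 0 0 0; 0 0 0 0 0; 0 0 0 0 0; 0 0 0 0 0; 0 0 0 0 0; 0 0 0 0 0; 0 0 0 0 0; 0 0 0 0 0")

```text
clock: 18.4
position: [0.4834, -0.0125, 0.2679]
ee_rot: [0.018, 1.0, 0.0, -0.0]
ft_force: [0.6, 0.3, -0.7]
grip_width: 1.002
grasp_force: 0.0
```

```bash
python3 - <<'E'
from h import *
np.set_printoptions(precision=4,suppress=True)
import g
g.go(.477,-.022,.0865,178)
s,_,_=cam("scene"); t,_,_=cam("top"); np.savez("ts7.npz",t=t,s=s)
p,K,E=cam("wrist"); np.savez("w7.npz",p=p,K=K,E=E)
for k,v in wristmeas(np.load("w7.npz")).items(): print(k,v)
T=np.load("top0.npz"); d=t
for n in("red","blue"): 
    for q in blobs(t,*HUE[n],(225,168,305,225))[0]: print(n,q[0],q[1],onz(T["K"],T["E"],q[1],.08))
o=np.zeros((576,800,3),np.uint8)
o[:384,:512]=p; o[:288,512:]=cv2.resize(s[100:244,246:390],(288,288)); o[288:,512:]=cv2.resize(t[130:274,206:350],(288,288))
cv2.imwrite("pics/c7.png",o[:,:,::-1])
E
```

```text
from [ 0.4834 -0.0125  0.2679] yaw 177.9 spin -0.0005 shift [ 0.0152 -0.0244  0.4535] t 18.4
blk_red_487 (array([207.3, 238.4]), array([ 0.5616, -0.0689,  0.08  ]), array([ 0.5616, -0.0689,  0.08  ]), 90.0)
blk_blue_462 (array([251.2, 227.2]), array([ 0.5487, -0.0168,  0.08  ]), array([ 0.5487, -0.0168,  0.08  ]), 71.6)
```

View pics/c7.png

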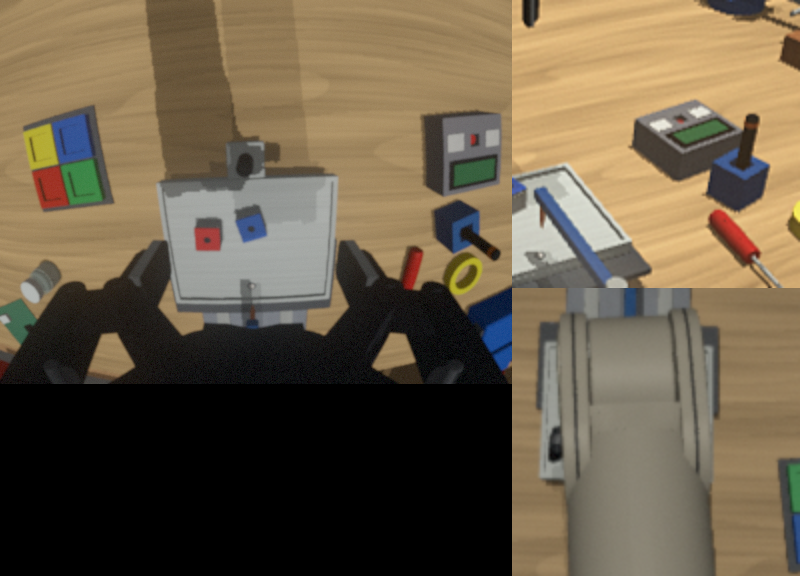

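The stylus is back in its stand. Blue was knocked to (0.549,-0.017), and red is as expected. Next I'll grip the knob and bring red under the pointer.

Call:
arm_command(series="0 0.008 -0.012 0.06 0; 0 0.007 -0.012 0.08 0; 0 0 0 0.08 0; 0 0 0 0.08 0; 0 0 0 0.08 0; 0 0 0 0.073 0; 0 0 0 0 0; 0.6 0 0 0 0; 1 0 0 0 0; 1 0 0 0 0", newtons=40)

```text
clock: 19.8
position: [0.4776, -0.0216, 0.0875]
ee_rot: [0.018, 1.0, 0.0, 0.001]
ft_force: [0.7, 0.3, -0.2]
grip_width: 0.374
grasp_force: 0.0
```

Call:
arm_command(series="1 0 0 0 0; 1 0 0 0 0; 1 0 0 0 0; 1 -0.024 0.012 0 0; 1 -0.028 0.017 0 0; 1 -0.028 0.017 0 0; 1 -0.028 0.017 0 0; 1 -0.028 0.017 0 0; 1 -0.028 0.017 0 0; 1 -0.028 0.017 0 0")

```text
clock: 21.05
position: [0.5561, 0.0207, 0.0873]
ee_rot: [0.019, 1.0, -0.0, 0.0]
ft_force: [-2.5, -2.3, 8.7]
grip_width: 0.194
grasp_force: 39.0
```

Call:
arm_command(series="1 -0.024 0.014 0 0; 1 -0.008 0.004 0 0; 1 0 0 0 0; 1 0 0 0 0; 1 0 0 0 0; 1 0 0 0 0; 1 0 0 0 0; 1 0 0 0 0; 1 0 0 0 0; 1 0 0 0 0")

```text
clock: 22.3
position: [0.5692, 0.0279, 0.0873]
ee_rot: [0.018, 1.0, 0.0, 0.001]
ft_force: [0.7, 0.8, 5.4]
grip_width: 0.196
grasp_force: 39.2
```

```bash
cat > sc.py <<'E'
import sys; from h import *
np.set_printoptions(precision=4,suppress=True)
name,col=sys.argv[1:3]
p,K,E=cam("scene"); o=manip.get_obs(); print(o["position"],o["grasp_force"],o["clock"])
lo,hi=HUE[col]; h=cv2.cvtColor(p,cv2.COLOR_RGB2HSV)
b,m=blobs(p,np.array(lo)-[0,20,0],hi,(225,185,300,245))
for q in b[:3]:
    x,y,w,hh=q[2]; print(col,q[0],q[1],q[2],onz(K,E,q[1],.08))
o=cv2.resize(p[190:250,230:305],(800,640),interpolation=cv2.INTER_CUBIC)[:590]
cv2.imwrite(f"pics/{name}.png",o[:,:,::-1]); np.savez(name,p=p,K=K,E=E)
E
python3 sc.py red1 red
```

```text
[0.5692 0.0279 0.0873] 39.19137954711914 22.35
red 57 [261.6 216.9] [253 213  16  10] [ 0.6535 -0.0169  0.08  ]
```

View pics/red1.png

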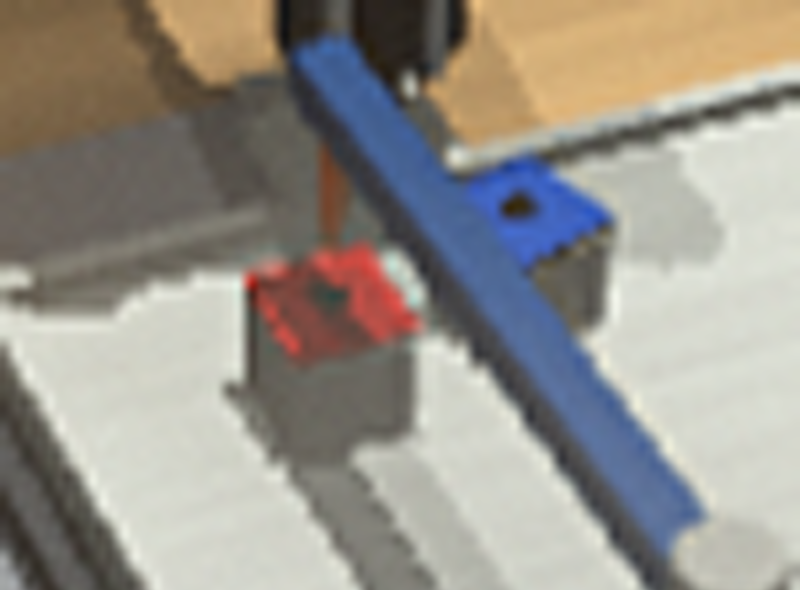

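Zoomed, the red dot is at (332,292) and the needle tip at (333,250). I'll convert both.

```bash
python3 - <<'E'
from h import *
z=np.load("red1.npz");K,E=z["K"],z["E"]
print("dot",onz(K,E,(260.7,216.9),.08),"tip",onz(K,E,(260.6,213.6),.09),"pixels of (.653,-.0195): z.08",proj(K,E,(.653,-.0195,.08)),"z.09",proj(K,E,(.653,-.0195,.09)))
E
```

```text
dot [ 0.65271699 -0.0188309   0.08      ] tip [ 0.65265607 -0.01927821  0.09      ] pixels of (.653,-.0195): z.08 [260.48706757 217.04336772] z.09 [260.57324677 213.71073883]
```

Call:
arm_command(series="1 0 0 0 0; 1 0 0 0 0; 1 0 0 0 0; 1 0 0 0 0; 1 0 0 0 0; 1 0 0 0 0; 1 0 0 0 0; 1 0 0 0 0; 1 0 0 0 0; 1 0 0 0 0")

```text
clock: 23.6
position: [0.5693, 0.0279, 0.0873]
ee_rot: [0.018, 1.0, 0.0, 0.001]
ft_force: [1.9, 0.6, 5.4]
grip_width: 0.194
grasp_force: 39.2
```

Call:
arm_command(series="1 -0.005 -0.014 0 0; 1 -0.006 -0.022 0 0; 1 -0.006 -0.022 0 0; 1 -0.006 -0.022 0 0; 1 -0.006 -0.022 0 0; 1 -0.006 -0.018 0 0; 1 -0.004 -0.008 0 0; 1 0 0 0 0; 1 0 0 0 0; 1 0 0 0 0")

```text
clock: 24.85
position: [0.5827, -0.0245, 0.0873]
ee_rot: [0.018, 1.0, -0.0, 0.001]
ft_force: [0.3, -0.9, 6.7]
grip_width: 0.197
grasp_force: 39.3
```

```bash
python3 sc.py blue1 blue
```

```text
[ 0.5827 -0.0245  0.0873] 39.31248128414154 24.9
blue 79 [265.9 202. ] [258 194  21  23] [0.6058 0.0161 0.08  ]
```

View pics/blue1.png

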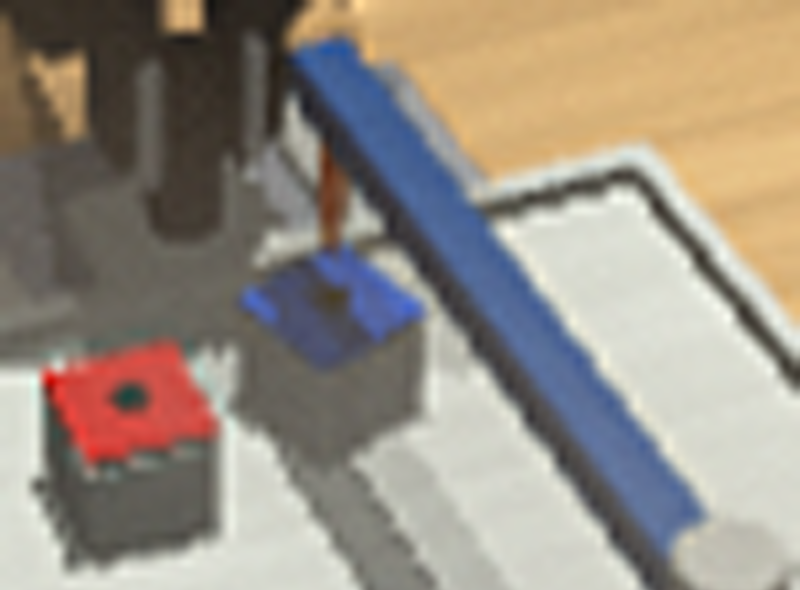

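The blue dot is at (332,294), under the tip at (333,248). I'll hold it, then draw the carriage back clear of the pointer and look again.

Call:
arm_command(series="1 0 0 0 0; 1 0 0 0 0; 1 0 0 0 0; 1 0 0 0 0; 1 0 0 0 0; 1 0 0 0 0; 1 0 0 0 0; 1 0 0 0 0; 1 0 0 0 0; 1 0 0 0 0")

```text
clock: 26.15
position: [0.5827, -0.0245, 0.0873]
ee_rot: [0.019, 1.0, -0.0, 0.001]
ft_force: [1.0, -0.6, 6.0]
grip_width: 0.194
grasp_force: 39.3
```

Call:
arm_command(series="1 0 0 0 0; 1 0 0 0 0; 1 0.02 0 0 0; 1 0.028 -0.001 0 0; 1 0.03 -0.001 0 0; 1 0.03 -0.001 0 0; 1 0.03 -0.001 0 0; 1 0.03 -0.002 0 0; 1 0.03 -0.001 0 0; 1 0.03 -0.001 0 0")

```text
clock: 27.4
position: [0.4911, -0.024, 0.0872]
ee_rot: [0.018, 1.0, 0.0, 0.001]
ft_force: [1.6, -1.1, 6.8]
grip_width: 0.195
grasp_force: 39.7
```

Call:
arm_command(series="1 0.03 -0.001 0 0; 1 0.03 -0.001 0 0; 1 0.03 -0.002 0 0; 1 0.03 -0.001 0 0; 1 0.008 0 0 0; 1 0 0 0 0; 0.5 0 0 0 0; 0 0 0 0 0; 0 0 0 0 0; 0 0 0 0 0")

```text
clock: 28.65
position: [0.4396, -0.024, 0.0865]
ee_rot: [0.018, 1.0, -0.0, -0.0]
ft_force: [-0.0, -0.9, -0.4]
grip_width: 0.998
grasp_force: 0.0
```

Call:
arm_command(series="0 0 0 -0.05 0; 0 0 0 -0.1 0; 0 0 0 -0.12 0; 0 0 0 -0.13 0; 0 0 -0.06 0 0; 0 0 -0.06 0 0; 0 0 0 0 0; 0 0 0 0 0; 0 0 0 0 0; 0 0 0 0 0")

```text
clock: 29.9
position: [0.438, -0.0715, 0.2466]
ee_rot: [0.018, 1.0, -0.0, -0.0]
ft_force: [-0.3, 0.5, -0.2]
grip_width: 1.001
grasp_force: 0.0
```

```bash
cat > look.py <<'E'
import sys; from h import *
np.set_printoptions(precision=4,suppress=True)
p,K,E=cam("wrist",sys.argv[1]); np.savez(sys.argv[1],p=p,K=K,E=E)
o=manip.get_obs(); print(o["position"],o["clock"],"j7",o["joint_pos"][6])
h=cv2.cvtColor(p,cv2.COLOR_RGB2HSV)
for n,(lo,hi) in HUE.items():
    m=cv2.inRange(h,np.array(lo)-[0,25,20],np.array(hi)); k,l,s,c=cv2.connectedComponentsWithStats(m)
    for i in range(1,k):
        if s[i,4]<150: continue
        cn=max(cv2.findContours((l==i).astype(np.uint8),cv2.RETR_EXTERNAL,cv2.CHAIN_APPROX_NONE)[0],key=cv2.contourArea)[:,0]
        for z in (.08,.012,.042):
            W=np.array([onz(K,E,q,z,True)[:2] for q in cn]); r=cv2.minAreaRect(np.float32(W*1000))
            print(n,s[i,4],c[i].round(1),"z",z,"centre",(np.array(r[0])/1000).round(4),"size mm",np.round(r[1],1),"yaw mod90",round(r[2]%90,1))
E
python3 look.py w8 | grep -v "z 0.042"
```

```text
[ 0.438  -0.0716  0.2466] 29.95 j7 1.5200575864538413
red 1239 [ 77.9 219.2] z 0.08 centre [ 0.4821 -0.2854] size mm [51.8 50. ] yaw mod90 4.8
red 1239 [ 77.9 219.2] z 0.012 centre [ 0.5097 -0.3363] size mm [63.9 61.7] yaw mod90 4.8
red 527 [255.1 251.7] z 0.08 centre [ 0.5244 -0.0722] size mm [26.9 28. ] yaw mod90 87.9
red 527 [255.1 251.7] z 0.012 centre [ 0.5619 -0.0731] size mm [33.2 34.6] yaw mod90 87.9
yellow 1543 [ 65.5 176.4] z 0.08 centre [ 0.4284 -0.291 ] size mm [53.4 54.2] yaw mod90 4.9
yellow 1543 [ 65.5 176.4] z 0.012 centre [ 0.4433 -0.3432] size mm [65.9 66.9] yaw mod90 4.9
yellow 924 [483.5 294.4] z 0.08 centre [0.6391 0.2924] size mm [94.5 69.2] yaw mod90 44.4
yellow 924 [483.5 294.4] z 0.012 centre [0.7035 0.3769] size mm [116.7  85.5] yaw mod90 44.4
green 1724 [114.7 214.7] z 0.08 centre [ 0.4768 -0.2308] size mm [52.5 54.3] yaw mod90 5.0
green 1724 [114.7 214.7] z 0.012 centre [ 0.5031 -0.2689] size mm [64.8 67. ] yaw mod90 5.0
green 495 [498.5 205.4] z 0.08 centre [0.4864 0.2646] size mm [30.1 58.4] yaw mod90 8.5
green 495 [498.5 205.4] z 0.012 centre [0.5149 0.3427] size mm [37.2 72.1] yaw mod90 8.5
blue 1742 [103.4 170. ] z 0.08 centre [ 0.4241 -0.2361] size mm [51.2 51.5] yaw mod90 4.9
blue 1742 [103.4 170. ] z 0.012 centre [ 0.438  -0.2753] size mm [63.2 63.6] yaw mod90 4.9
blue 514 [302.2 239.6] z 0.08 centre [ 0.5115 -0.02  ] size mm [28.  27.1] yaw mod90 16.8
blue 514 [302.2 239.6] z 0.012 centre [ 0.546  -0.0087] size mm [34.6 33.5] yaw mod90 16.8
blue 672 [487.8 256. ] z 0.08 centre [0.5653 0.2678] size mm [72.5 65.7] yaw mod90 52.1
blue 672 [487.8 256. ] z 0.012 centre [0.6123 0.3465] size mm [89.5 81.1] yaw mod90 52.1
blue 1174 [501.4 342.8] z 0.08 centre [0.8619 0.4554] size mm [378.5  74.6] yaw mod90 33.0
blue 1174 [501.4 342.8] z 0.012 centre [0.9784 0.5782] size mm [467.2  92. ] yaw mod90 33.0
```

Call:
arm_command(series="0 0 0 0 0.056; 0 0 0 0 0.056; 0 0 0 0 0.056; 0 0 0 0 0.056; 0 0 0 0 0.056; 0 0 0 0 0.056; 0 0 0 0 0.056; 0 0 0 0 0.056; 0 0 0 0 0.052; 0 0 0 0 0")

```text
clock: 31.2
position: [0.438, -0.0719, 0.2466]
ee_rot: [0.72, 0.694, -0.0, -0.0]
ft_force: [0.3, 0.7, -0.1]
grip_width: 0.998
grasp_force: 0.0
```

```bash
python3 g.py .5244 -.0722 .0765 87.9; python3 look.py w9 | grep "z 0.08 " | egrep "red|blue"
```

```text
from [ 0.438  -0.0719  0.2466] yaw 87.97 spin 0.0004 shift [0.0073 0.2159 0.4253] t 31.2
red 658 [336. 174.] z 0.08 centre [ 0.5246 -0.0714] size mm [27.9 28.3] yaw mod90 89.0
red 649 [305.5 320.3] z 0.08 centre [ 0.4956 -0.2706] size mm [50.7 46.3] yaw mod90 4.6
red 599 [504.8 350.4] z 0.08 centre [ 0.9905 -0.5165] size mm [ 58.  369.7] yaw mod90 33.2
blue 684 [324.7 123.5] z 0.08 centre [ 0.5118 -0.0194] size mm [27.6 27.8] yaw mod90 15.9
blue 571 [491.  134.7] z 0.08 centre [ 0.7367 -0.024 ] size mm [84.  26.7] yaw mod90 7.9
blue 1381 [256.7 298. ] z 0.08 centre [ 0.4377 -0.2228] size mm [50.7 52.4] yaw mod90 5.0
```

Call:
arm_command(series="0 0.007 0.07 0 0; 0 0 0.073 0 0; 0 0 0.073 0 0; 0 0 0 0.08 0; 0 0 0 0.09 0; 0 0 0 0.09 0; 0 0 0 0.09 0; 0 0 0 0.05 0; 0 0 0 0.025 0; 0 0 0 0 0")

```text
clock: 32.5
position: [0.5243, -0.0724, 0.0765]
ee_rot: [0.719, 0.695, -0.0, -0.0]
ft_force: [0.5, 0.8, 0.0]
grip_width: 0.999
grasp_force: 0.0
```

Call:
arm_command(series="0.4 0 0 0 0; 0.8 0 0 0 0; 1 0 0 0 0; 1 0 0 0 0; 1 0 0 0 0; 1 0 0 0 0; 1 0 0 -0.04 0; 1 0 0 -0.08 0; 1 0 0 -0.1 0; 1 0 0 0 0", newtons=50)

```text
clock: 33.75
position: [0.5261, -0.0727, 0.1681]
ee_rot: [0.72, 0.694, 0.002, 0.002]
ft_force: [-0.2, 1.2, -1.5]
grip_width: 0.345
grasp_force: 51.0
```

```bash
python3 g.py .5068 -.3325 .16 94.9
```

```text
from [ 0.5261 -0.0727  0.1681] yaw 87.89 spin -0.039 shift [-0.643  -0.1034  0.0202] t 33.75
```

Call:
arm_command(series="1 0 0 0 -0.02; 1 0 0 0 -0.019; 1 -0.08 -0.018 0 0; 1 -0.1 -0.02 0 0; 1 -0.1 -0.02 0 0; 1 -0.1 -0.02 0 0; 1 -0.06 -0.015 0 0; 1 0 0 0 0; 1 0 0 0 0; 1 0 0 0 0")

```text
clock: 35.0
position: [0.5028, -0.2497, 0.1644]
ee_rot: [0.675, 0.737, 0.0, -0.0]
ft_force: [-0.1, 0.6, -2.3]
grip_width: 0.339
grasp_force: 50.9
```

```bash
python3 look.py w10 | egrep -v "z 0.08"; python3 g.py .5068 -.3325 .06 94.9; python3 - <<'E'
from h import *
p=np.load("w10.npz")["p"]; cv2.imwrite("pics/w10b.png",cv2.resize(p,(768,576))[:,:,::-1])
E
```

```text
[ 0.5028 -0.2498  0.1645] 35.05 j7 0.6457324800918164
red 3145 [253.  261.3] z 0.012 centre [ 0.5113 -0.3412] size mm [68.4 67.2] yaw mod90 5.1
red 3145 [253.  261.3] z 0.042 centre [ 0.5098 -0.3232] size mm [60.9 59.9] yaw mod90 5.1
red 1582 [495.6 357.6] z 0.012 centre [ 1.0381 -0.6127] size mm [128.8 379. ] yaw mod90 40.0
red 1582 [495.6 357.6] z 0.042 centre [ 0.9793 -0.5652] size mm [114.8 337.8] yaw mod90 40.0
yellow 1661 [178.5 249.6] z 0.012 centre [ 0.4382 -0.3397] size mm [58.1 63.5] yaw mod90 3.6
yellow 1661 [178.5 249.6] z 0.042 centre [ 0.4446 -0.3219] size mm [51.8 56.6] yaw mod90 3.6
green 3037 [249.6 191.1] z 0.012 centre [ 0.5026 -0.2686] size mm [63.6 63.5] yaw mod90 5.0
green 3037 [249.6 191.1] z 0.042 centre [ 0.502  -0.2585] size mm [56.7 56.6] yaw mod90 5.0
blue 3537 [185.3 198.1] z 0.012 centre [ 0.4369 -0.2745] size mm [63.7 62.7] yaw mod90 4.3
blue 3537 [185.3 198.1] z 0.042 centre [ 0.4434 -0.2638] size mm [56.8 55.9] yaw mod90 4.3
from [ 0.5028 -0.2498  0.1645] yaw 95.02 spin 0.0007 shift [-0.2069 -0.0076  0.2613] t 35.05
```

View pics/w10b.png

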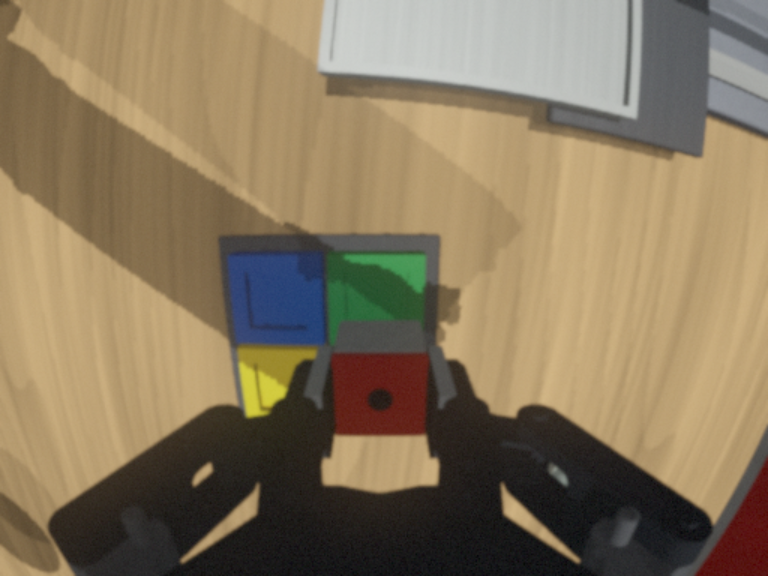

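Call:
arm_command(series="1 -0.1 -0.002 0 0; 1 -0.107 -0.003 0 0; 1 0 0 0.08 0; 1 0 0 0.1 0; 1 0 0 0.09 0; 1 0 0 0.02 0; 1 0 0 0.01 0; 1 0 0 0 0; 1 0 0 0 0; 1 0 0 0 0")

```text
clock: 36.3
position: [0.508, -0.3337, 0.0454]
ee_rot: [0.676, 0.737, 0.0, 0.0]
ft_force: [0.8, 0.7, -2.2]
grip_width: 0.341
grasp_force: 50.7
```

Call:
arm_command(series="1 0.003 0 0.003 0; 1 0 0 0.004 0; 1 0 0 0.004 0; 1 0 0 0.003 0; 1 0 0 0 0; 1 0 0 0 0; 1 0 0 0 0; 1 0 0 0 0; 1 0 0 0 0; 1 0 0 0 0")

```text
clock: 37.55
position: [0.5075, -0.3324, 0.0391]
ee_rot: [0.676, 0.737, 0.0, -0.0]
ft_force: [0.7, 0.4, -1.7]
grip_width: 0.339
grasp_force: 50.7
```

```bash
python3 - <<'E'
from h import *
o=manip.get_obs(); print(o["position"],o["ft_force"],o["torque"])
E
```

```text
[ 0.50750578 -0.33238418  0.03906936] [ 0.67729914  0.42155872 -1.68610579] [-0.00978413  0.00305844 -0.0253399 ]
```

Call:
arm_command(series="0.9 0 0 0 0; 0.5 0 0 0 0; 0.5 0 0 0 0; 0.5 0 0 0 0; 0.5 0 0 -0.03 0; 0.5 0 0 -0.1 0; 0.3 0 0 -0.13 0; 0 0 0 -0.13 0; 0 0.05 0 -0.13 0; 0 0.1 0 0 0")

```text
clock: 38.8
position: [0.5031, -0.2749, 0.252]
ee_rot: [0.677, 0.736, 0.001, 0.004]
ft_force: [0.9, 0.8, -2.1]
grip_width: 1.001
grasp_force: 0.0
```

Call:
arm_command(series="0 0.14 0 0 0; 0 0.14 0 0 0; 0 0.14 0 0 0; 0 0.03 0 0 -0.02; 0 0 0 0 -0.02; 0 0 0 0 -0.026; 0 0 0 0 0; 0 0 0 0 0; 0 0 0 0 0; 0 0 0 0 0")

```text
clock: 40.05
position: [0.4869, -0.0934, 0.2471]
ee_rot: [0.596, 0.803, 0.0, -0.0]
ft_force: [0.0, -0.0, 0.0]
grip_width: 0.997
grasp_force: 0.0
```

```bash
python3 look.py w11 | egrep "z 0.08 |z 0.042" | egrep "red|blue"; python3 g.py .5118 -.0197 .0765 106.3; python3 - <<'E'
from h import *
p=np.load("w11.npz")["p"]; cv2.imwrite("pics/w11b.png",p[:,:,::-1])
E
```

```text
red 1753 [499.1 326.3] z 0.08 centre [ 1.0907 -0.304 ] size mm [ 94.5 495.8] yaw mod90 50.8
red 1753 [499.1 326.3] z 0.042 centre [ 1.1723 -0.3409] size mm [106.9 560.6] yaw mod90 50.8
red 773 [220.5 312.5] z 0.08 centre [ 0.5005 -0.277 ] size mm [51.5 50.1] yaw mod90 4.7
red 773 [220.5 312.5] z 0.042 centre [ 0.505  -0.3103] size mm [58.2 56.7] yaw mod90 4.7
blue 716 [298.6 114.3] z 0.08 centre [ 0.5125 -0.0197] size mm [27.8 26.8] yaw mod90 17.8
blue 716 [298.6 114.3] z 0.042 centre [ 0.5185 -0.0194] size mm [31.4 30.3] yaw mod90 17.8
blue 1055 [475.4 184.8] z 0.08 centre [ 0.7704 -0.0195] size mm [163.   26.4] yaw mod90 1.0
blue 1055 [475.4 184.8] z 0.042 centre [ 0.8101 -0.0191] size mm [184.3  29.8] yaw mod90 1.0
blue 1284 [186.8 272.6] z 0.08 centre [ 0.4456 -0.2269] size mm [44.4 52.6] yaw mod90 5.3
blue 1284 [186.8 272.6] z 0.042 centre [ 0.4428 -0.2537] size mm [50.2 59.5] yaw mod90 5.3
from [ 0.4869 -0.0933  0.2471] yaw 106.78 spin 0.0027 shift [0.1592 0.1115 0.4264] t 40.1
```

View pics/w11b.png

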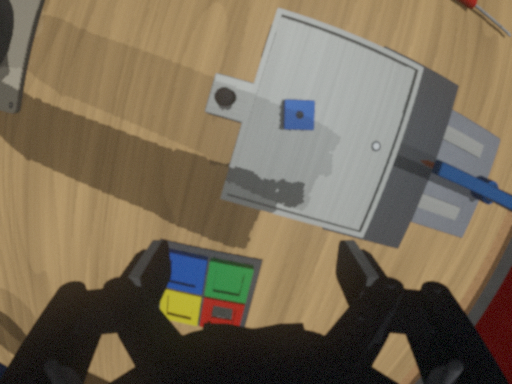

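Call:
arm_command(series="0.3 0.055 0.035 0 0; 0.3 0.055 0.04 0 0; 0.3 0.05 0.037 0 0; 0.3 0 0 0.08 0; 0.3 0 0 0.1 0; 0.3 0 0 0.1 0; 0.3 0 0 0.09 0; 0.3 0 0 0.05 0; 0.3 0 0 0.006 0; 0.3 0 0 0 0")

```text
clock: 41.35
position: [0.5117, -0.0191, 0.0774]
ee_rot: [0.596, 0.803, 0.0, 0.0]
ft_force: [0.1, 0.1, -0.2]
grip_width: 0.698
grasp_force: 0.0
```

Call:
arm_command(series="0.5 0 0 0 0; 0.8 0 0 0 0; 1 0 0 0 0; 1 0 0 0 0; 1 0 0 0 0; 1 0 0 0 0; 1 0 0 -0.04 0; 1 0 0 -0.08 0; 1 0 0 -0.1 0; 1 0 0 0 0")

```text
clock: 42.6
position: [0.513, -0.0192, 0.1683]
ee_rot: [0.596, 0.803, 0.002, 0.002]
ft_force: [-0.1, 0.4, -1.4]
grip_width: 0.342
grasp_force: 49.8
```

```bash
python3 g.py .437 -.2725 .06 94.9
```

```text
from [ 0.513  -0.0192  0.1683] yaw 106.79 spin 0.066 shift [-0.6148 -0.2435  0.2707] t 42.6
```

Call:
arm_command(series="1 0 0 0 0.033; 1 0 0 0 0.033; 1 -0.095 -0.04 0 0; 1 -0.104 -0.041 0 0; 1 -0.104 -0.041 0 0; 1 -0.104 -0.041 0 0; 1 -0.104 -0.041 0 0; 1 -0.104 -0.04 0 0; 1 0 0 0 0; 1 0 0 0 0")

```text
clock: 43.85
position: [0.435, -0.2719, 0.1643]
ee_rot: [0.676, 0.737, 0.0, -0.0]
ft_force: [0.4, 0.5, -1.1]
grip_width: 0.341
grasp_force: 49.7
```

```bash
python3 g.py .437 -.2725 .0455 94.9
```

```text
from [ 0.435  -0.2719  0.1643] yaw 94.92 spin 0.0001 shift [-0.002   0.0047  0.297 ] t 43.85
```

Call:
arm_command(series="1 -0.002 0.005 0.06 0; 1 0 0 0.09 0; 1 0 0 0.09 0; 1 0 0 0.05 0; 1 0 0 0.007 0; 1 0 0 0.004 0; 1 0 0 0.004 0; 1 0 0 0.003 0; 1 0 0 0 0; 1 0 0 0 0")

```text
clock: 45.1
position: [0.4373, -0.2732, 0.0416]
ee_rot: [0.676, 0.737, 0.0, 0.0]
ft_force: [0.2, 0.2, -2.0]
grip_width: 0.34
grasp_force: 49.7
```

```bash
python3 - <<'E'
from h import *
o=manip.get_obs(); print(o["position"],o["ft_force"],o["torque"])
E
```

```text
[ 0.43725202 -0.27318925  0.04159072] [ 0.19527063  0.23822624 -2.00267558] [ 0.00389052 -0.05164788 -0.03912467]
```

Block bottom is about 12 mm, already in the pocket with no contact. I'll lower it about 2 mm more and release.

Call:
arm_command(series="1 0 0 0.004 0; 1 0 0 0 0; 1 0 0 0 0; 0.9 0 0 0 0; 0.5 0 0 0 0; 0.5 0 0 0 0; 0.5 0 0 0 0; 0.5 0 0 -0.03 0; 0.5 0 0 -0.1 0; 0.3 0 0 -0.13 0")

```text
clock: 46.35
position: [0.4365, -0.2731, 0.1451]
ee_rot: [0.676, 0.737, -0.001, -0.001]
ft_force: [1.9, 0.9, 1.5]
grip_width: 0.692
grasp_force: 0.0
```

Call:
arm_command(series="0 0 0 -0.13 0; 0 0.1 0 -0.13 0; 0 0.1 0 0 0; 0 0 0 0 0; 0 0 0 0 0; 0 0 0 0 0; 0 0 0 0 0; 0 0 0 0 0; 0 0 0 0 0; 0 0 0 0 0")

```text
clock: 47.6
position: [0.4305, -0.1954, 0.2454]
ee_rot: [0.676, 0.737, -0.0, -0.0]
ft_force: [0.7, -0.9, -0.6]
grip_width: 1.003
grasp_force: 0.0
```

```bash
python3 look.py w12 | egrep "z 0.042" | egrep "red|blue"; python3 - <<'E'
from h import *
p=np.load("w12.npz")["p"]; s,_,_=cam("scene"); t,_,_=cam("top"); o=np.zeros((560,800,3),np.uint8)
o[:384,:512]=p; o[:288,512:]=cv2.resize(s[180:276,85:181],(288,288),interpolation=cv2.INTER_CUBIC); o[288:,512:]=cv2.resize(s[140:276,226:370],(288,272),interpolation=cv2.INTER_CUBIC)
o[384:,:512]=cv2.resize(s[100:232,50:434],(512,176))
cv2.imwrite("pics/fin.png",o[:,:,::-1])
E
```

```text
red 1411 [299.2 266.8] z 0.042 centre [ 0.5019 -0.3179] size mm [58.5 58.2] yaw mod90 4.7
red 889 [502.7 341.4] z 0.042 centre [ 1.0848 -0.6053] size mm [ 79.1 480.5] yaw mod90 39.7
blue 278 [500.2  44.6] z 0.042 centre [0.7611 0.022 ] size mm [52.3 20.3] yaw mod90 0.2
blue 1730 [252.9 222.7] z 0.042 centre [ 0.4363 -0.2617] size mm [56.5 59.4] yaw mod90 6.4
```

View pics/fin.png

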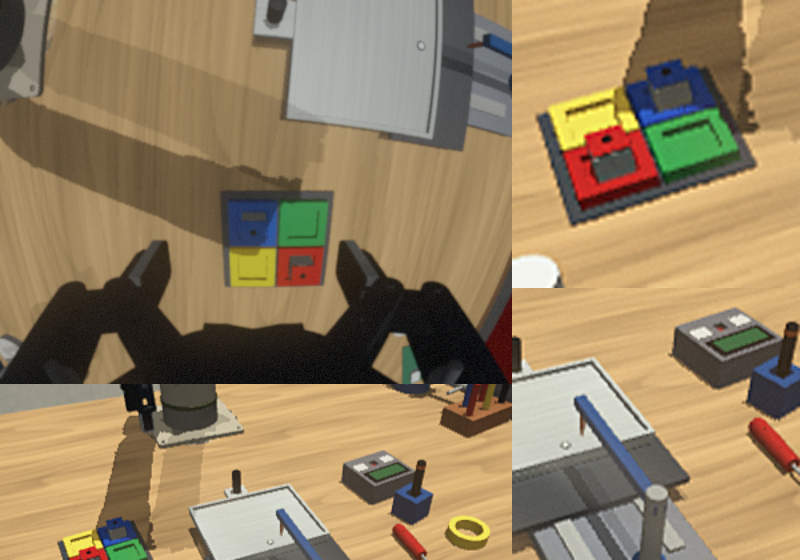

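Both blocks stand upright in their own slots with their dots up. The stylus is in its stand, and the jar, tape and driver look undisturbed.

```bash
python3 -c "
from workcell import manip
print(manip.hand_in())"
```

```text
the job is handed in; nothing more can be done
None
```

The job is handed in at about 48 s of the 208 s: the readout was zeroed on the datum, then red and blue, the only blocks present, were each held under the pointer in order and stored in their own slots, with the stylus back in its stand. The button press is judged from force and height rather than seen, and the judge returned no verdict.

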